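# Half-open the light-stage shutter on the red specimen

## Robot

A 6-joint arm with a two-finger parallel gripper is mounted at the origin on a cart in front of the work surface, level with it; the furniture and walls round the work are solid. World frame = base frame: x ahead of the robot, y to its left, z up, the work surface at z = 0. Lengths are in mm, angles in rad, forces in N, time in s.
With the tool pointing down it reaches from about 275 to 1000 mm from the base axis. Payload 8.4 kg.
Tool frame: the origin (TCP) lies on the centre line of the jaws, within the pads' length; the fingertips stand r.tip_reach ahead of it and the grasp point (between the pads) lies 3 mm ahead of it (r.tip_reach is the distance from the TCP to the fingertips, in mm); z points along the fingers, y is the direction in which the jaws open and shut (so a half turn about z gives the same grasp; the last joint's range is limited). The gripper opens to 85 mm and grips with 20 to 120 N. Pads are 22 mm wide; open, the fingers measure 114 mm over their backs; the gripper's body (76 mm by 85 mm) begins 54 mm behind the grasp point. The pads swing forward as they close: fully open they stand 13 mm farther back than shut.
Start: joints at [1.193, 0.353, 1.633, -0, 1.155, -0.002], TCP at [229.384, 581.387, 216.081] pointing down, gripper open.
Joint ranges: [-2.63, 2.63], [-0.92, 2.1], [0.06, 2.66], [-1.3, 4.44], [0, 2.69], [-3.02, 3.02]. Speed limits (rad/s): [2.22, 2.22, 2.79, 3.14, 3.14, 3.14].

## Interface

Orientations are given as [roll, pitch, yaw] about the fixed x, y, z axes, in that order (R = Rz(yaw) Ry(pitch) Rx(roll)).
In Python, from rig import sense, optics, r, nets gives the robot as it stands. The module is installed in compiled form; this text tells all that it offers.
- The arm moves only by the tool carry_out, never from a script. Its argument "increments" is a list that holds one entry, the list of rows, each a list of 6 numbers: the shift along the tool's x, y, z normalised to -1 to 1, where 1 is 40 cm, then the turn, a rotation vector about the tool's x, y, z normalised to -1 to 1, where 1 is 60 degrees. A call has 1 to 5 rows; each row is the pose to reach, as a shift and turn from the pose commanded when the call began, along the tool's axes at that moment; what a row does not reach only later rows make up. A row lasts 1/12 s, in which the tool goes at most 41.7 mm and 7.16 degrees, less where a joint would pass 70% of its speed; a pose out of reach is approached as far as the arm can. A call with a number of a shift or a turn outside -1 to 1 is refused whole. A call with a gripper value outside its range is refused whole. "hand" is the closure, from 0 (fully open) to 1 (shut), set as the call begins (left out, the last holds). The fingers move at their own pace and stop on an object; "squeeze" is the grip in N (left out, the last holds). Time passes only in rows, so rows that repeat a pose let the fingers close. It gives the time, the measured TCP pose, the force and the opening at its end, in the units of the state.
- sense(): the state, without advancing time (a new reading comes with each control period).
- optics.grab_frame(name): name is "scene" or "side" or "wrist"; returns a dict with "img" (480x640x3 uint8, red, green, blue), "range_z" (480x640 float32, mm along the optical axis (not along the pixel's ray), 0 where there is no reading), "fov_y" (degrees; the focal length in pixels is half the picture's height over the tangent of half this angle, whatever the lens; pixels are square), "cx", "cy" (the principal point, pixels), "R" (3x3) and "t" (3): a world point X has camera coordinates R X + t. Camera axes: x right, y down, z forward; pixel columns grow to the right and rows downward; lengths in mm; the calibration is good to about 2 mm. A picture is of the moment at which its call begins.
- r.sign_off(): hands the job in, once; it reports no verdict.
Trained networks look in the newest picture that a camera, given by its name, has taken for a name from the list of things; names that differ only in an ending like _2 or _b are one class to them, and where a whole thing is asked for, a point or a joint stands for the part that bears it (a point fixed in the world has none). Each returns a list of dicts, best first, with "confidence" (0 to 1); they miss things now and then, are a little off and sometimes report something else, mostly with a low value. They report only what shows in the picture. A call takes as long as a camera call. They do not tell look-alikes from the thing itself.
- nets.trace(target, camera): "mask" (480x640 bool, what is visible of it).
- nets.tip_of(target, camera): "point" ([x, y, z] in mm, in world coordinates, good to about 4 mm: a listed point, or the origin of a listed thing).
The state is a dict: "clock": time; "qpos": joint angles; "qvel": joint speeds; "joint_efforts": joint torques, N m; "eef_pos": TCP position; "tcp_rot": TCP orientation; "contact_force": force on the tool from outside, world axes, zero at the start; "wrist_torque": the same for the moment, N m; "opening": opening from 0.0 (shut) to 1.0 (fully open).
Only numpy, scipy, OpenCV 4.12 (cv2) and the standard library are available. Lean on these libraries where they do the work, as an engineer would, in place of code of your own. Each camera call takes 0.05 s, during which the arm holds its last target.

## Task

Pick the red mounted specimen out of the tray and seat it, polished face up, flat in the round nest of the light stage while the shutter is still closed. Then slide the sprung shutter with the orange tab to half travel, pointer in the green band and never into the red zone, and finish while still holding it there against its spring; leave the other specimens where they lie in the tray and the rest of the bench undisturbed.

Things in the scene. Friction and masses are not known exactly. Their poses are not given: they have to be found in the camera images.
- red_specimen_center (a point): Centre (half-way up) of the red resin specimen, an upright disc 30 mm in diameter and 13 mm high, about 37 g, in the tray among two green and three black ones, its edge at least 22 mm from theirs and 18 mm from the walls. z axis up, out of its polished face.
- specimen_tray: White open tray, fixed, 203 mm along its own y (pointing roughly along the robot's x), 148 mm along its own x; walls 20 mm high, 3 mm thick; floor 2 mm thick. Origin: centre of its underside, on the worktop.
- nest_floor (a point): Floor centre of the round nest (recess 35 mm wide, 4 mm deep) in the aluminium block, 54 mm square, of the light stage; 22 mm above the worktop, block top 26 mm. x points to the black lamp box (front face 70 mm away, top 60 mm above the worktop), y along the shutter's opening direction, z up. The stage (grey base plate) is fixed.
- shutter_tab (a point): Middle of the shutter's upright orange tab: 10 mm thick along its y (slide direction, opens toward +y), 24 mm wide in x, 30 mm high, on a low carriage on the lamp box. This point is 82 mm above the worktop, the tab's top 98 mm, the carriage's top (26 mm long in y) 68 mm; a spring barrel past the +y end of the slide is 69 mm high.
- shutter (a joint): Shutter travel in m: 0 closed (where its spring holds it), 0.060 wide open, toward +y of point shutter_tab. The spring pushes shut with 3 N when closed, rising 1.2 N per 10 mm (6.6 N at half travel); let go, it shuts. A yellow pointer on the carriage runs over a white scale on the box: green band 0.025 to 0.035 (half travel 0.030), red zone from 0.045.
- green_specimen_a: A green mounted specimen, disc 30 mm in diameter and 19 mm high, loose in the tray; stays there. Origin: centre of its underside.
- green_specimen_b: A green mounted specimen, disc 30 mm in diameter and 19 mm high, loose in the tray; stays there. Origin: centre of its underside.
- black_specimen_a: A black mounted specimen, disc 30 mm in diameter and 16 mm high, loose in the tray; stays there. Origin: centre of its underside.
- black_specimen_b: A black mounted specimen, disc 30 mm in diameter and 15 mm high, loose in the tray; stays there. Origin: centre of its underside.
- black_specimen_c: A black mounted specimen, disc 30 mm in diameter and 18 mm high, loose in the tray; stays there. Origin: centre of its underside.
- objective: Silvery microscope objective, 26 mm across, 41 mm high; loose bystander. Origin: centre of its underside.
- tape_roll: Roll of beige tape lying flat, 98 mm across, 25 mm high, near the robot; loose bystander. Origin: centre of its underside.
- yellow_jar: Small jar with yellow lid, 38 mm across, 48 mm high, at the back right; loose bystander. Origin: centre of its underside.
Mind the look-alikes: they are no part of the job. Of the things that look like the part that bears red_specimen_center, the smaller one is meant.

How it is judged (in metres and radians):
On the way, in this order (a step that is already met when the one before it is completed fails the run):
1. the red specimen is seated flat in the nest and let go, with the shutter still closed (horizontal distance between red_specimen_center and nest_floor below 0.004 m and z of red_specimen_center in the frame of nest_floor between 0.0045 and 0.0085 m and angle between red_specimen_center's own z axis and vertical below 0.1 rad and contact force between the fingers and red_specimen below 0.1 N and value of joint shutter below 0.004 m), for 0.2 s.
2. the shutter is held by the fingers at half travel, pointer in the green band (horizontal distance between red_specimen_center and nest_floor below 0.004 m and z of red_specimen_center in the frame of nest_floor between 0.0045 and 0.0085 m and angle between red_specimen_center's own z axis and vertical below 0.1 rad and contact force between the fingers and red_specimen below 0.1 N and value of joint shutter between 0.025 and 0.035 m and contact force between the fingers and shutter above 3 N and velocity of joint shutter between -0.01 and 0.01 m/s), for 0.8 s.
At the end, for the whole second after the job is handed in: Red specimen flat in the nest: within 4 mm of its axis, on its floor (2 mm), tilt under 0.1 rad, not touched by the fingers. Shutter still, 25 to 35 mm open, fingers holding it (over 3 N). Other specimens within 40 mm, bystanders within 30 mm of their starts (horizontal distance between red_specimen_center and nest_floor below 0.004 m and z of red_specimen_center in the frame of nest_floor between 0.0045 and 0.0085 m and angle between red_specimen_center's own z axis and vertical below 0.1 rad and contact force between the fingers and red_specimen below 0.1 N and value of joint shutter between 0.025 and 0.035 m and contact force between the fingers and shutter above 3 N and velocity of joint shutter between -0.005 and 0.005 m/s and distance of each of green_specimen_a, green_specimen_b, black_specimen_a, black_specimen_b, black_specimen_c from where it was at the start of the episode below 0.04 m and distance of each of objective, tape_roll, yellow_jar from where it was at the start of the episode below 0.03 m); the arm keeps its last pose, push and grip.
It fails at once if the shutter goes into the red zone (value of joint shutter above 0.047 m).
It fails at once if another specimen is taken from its place in the tray (distance of any of green_specimen_a, green_specimen_b, black_specimen_a, black_specimen_b, black_specimen_c from where it was at the start of the episode above 0.04 m).
It fails at once if a bystander is knocked away (distance of any of objective, tape_roll, yellow_jar from where it was at the start of the episode above 0.03 m).
It also fails if it takes over 53 s, if anything falls off the work surface, if the arm or the gripper's body presses on something with over 40 N, if the wrist force passes 120 N, or if a joint passes its speed limit or range.

## Working session

There is one attempt and no reset: what is moved stays moved. The work goes in short steps, Python scripts to look and compute and a tool call to move; the robot and the scene stay as the last step left them, time stands still between calls to the robot, and variables do not carry over. Pictures are saved under pics/ and viewed, and the job is handed in when it is done.

Besides the shell and the picture viewer there is one more tool, called after ">>>" by a JSON object that holds its "method" and its "body". carry_out: Moves the arm, as the interface text tells. Its arguments: {"type":"object","properties":{"increments":{"type":"array","items":{"type":"array","items":{"type":"array","items":{"type":"number","minimum":-1,"maximum":1}}}},"hand":{"type":"number"},"squeeze":{"type":"number"}},"required":["increments"]}

```bash
ls; mkdir -p pics
python3 - <<'E'
from rig import sense, optics, r, nets
import cv2
print(sense(), r.tip_reach)
for n in ["scene","side","wrist"]:
    f=optics.grab_frame(n); cv2.imwrite(f"pics/{n}0.png",f["img"][:,:,::-1]); print(n,f["fov_y"],f["cx"],f["cy"],f["R"],f["t"])
    for t in ["red_specimen_center","nest_floor","shutter_tab"]:
        try: print(t,[(d["confidence"],d["point"]) for d in nets.tip_of(t,n)][:3])
        except Exception as e: print(t,e)
print(sense()["clock"])
E
```

```text
pics
{'clock': 0.0, 'qpos': array([ 1.19260402e+00,  3.53671099e-01,  1.63413957e+00,  1.96193958e-05,
        1.15520568e+00, -2.38560252e-03]), 'qvel': array([ 0.0011629 ,  0.00073469,  0.00239734, -0.0020323 , -0.00049572,
       -0.00087238]), 'joint_efforts': array([ 1.27716172e-03, -6.05256128e+01, -3.42072451e+01, -8.21924050e-05,
        9.31377697e-03, -4.74003940e-06]), 'eef_pos': array([229.18879715, 580.91925614, 215.3450435 ]), 'tcp_rot': array([-3.14016901e+00, -2.13343578e-05,  2.76577800e+00]), 'contact_force': array([0.23176773, 1.08841945, 0.42852564]), 'wrist_torque': array([-0.0406615 , -0.0090901 , -0.03126905]), 'opening': 0.9991885597179532} 22.0
scene 44.935601850769885 323.45063324855573 236.16381324678423 [[ 0.73547559 -0.67723285 -0.02076836]
 [-0.34665386 -0.34977624 -0.87033769]
 [ 0.58215699  0.64731155 -0.49201726]] [-248.34123399  316.29790789 1081.56598777]
red_specimen_center [(0.72, [667.6, 349.3, 10.2]), (0.41, [556.9, 438.8, 6.6])]
nest_floor [(0.75, [532.9, 67.6, 19.9])]
shutter_tab [(0.77, [630.8, 49.0, 82.5])]
side 43.86252930324234 319.3534237088521 241.57727491822027 [[-0.99974955 -0.01309907 -0.01814529]
 [ 0.0094734   0.4868676  -0.8734244 ]
 [ 0.0202754  -0.87337755 -0.48662158]] [ 515.45635253  -42.89243198 1417.00834273]
red_specimen_center [(0.79, [665.3, 349.8, 9.8]), (0.77, [560.0, 435.4, 10.8]), (0.17, [413.7, 154.0, 2.3])]
nest_floor [(0.55, [532.2, 62.5, 23.3])]
shutter_tab [(0.77, [631.6, 48.2, 83.6])]
wrist 61.45412788234653 320.07826347442625 243.74732325417995 [[ 3.66842165e-01  9.30282999e-01 -6.07216595e-04]
 [ 8.81938429e-01 -3.47570432e-01  3.18401321e-01]
 [ 2.95992286e-01 -1.17338558e-01 -9.47955816e-01]] [-623.40625346  -42.98538286  381.52740415]
red_specimen_center []
nest_floor []
shutter_tab [(0.55, [490.1, 444.1, 4.8])]
0.6
```

View pics/scene0.png

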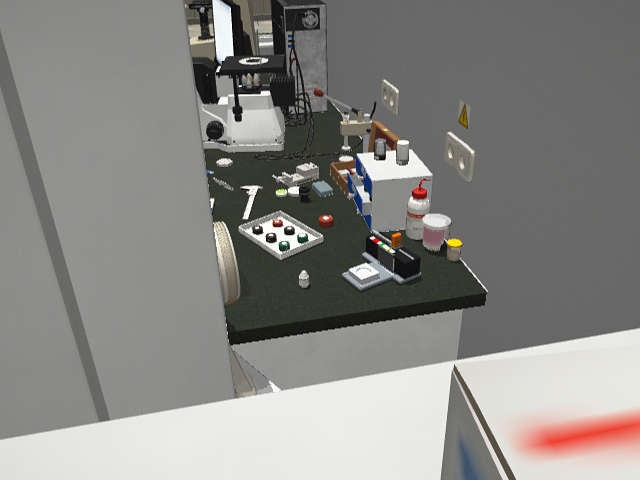

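View pics/side0.png

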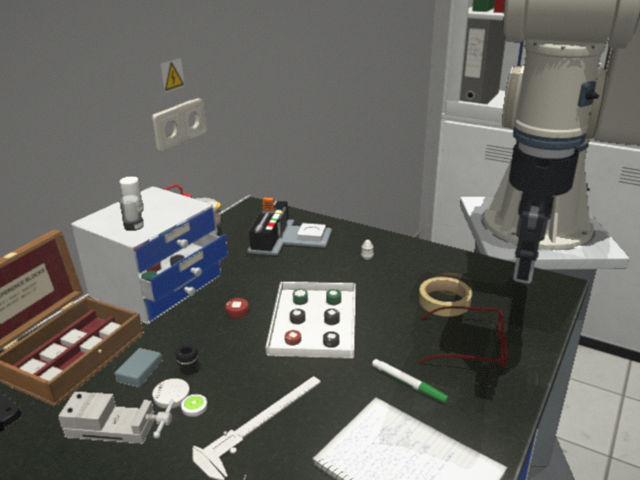

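View pics/wrist0.png

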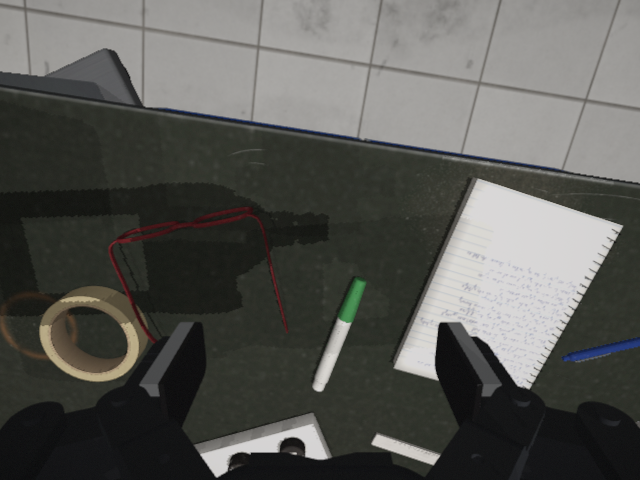

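```bash
cat > h.py <<'E'
from rig import sense, optics, r, nets
import numpy as np, cv2
from scipy.spatial.transform import Rotation as Ro
def cloud(f):
    F=240/np.tan(np.radians(f["fov_y"]/2)); v,u=np.mgrid[:480,:640]; z=f["range_z"].astype(float)
    P=np.stack([(u-f["cx"])/F*z,(v-f["cy"])/F*z,z],-1)-f["t"]
    W=P@f["R"]; W[z<=0]=np.nan; return W
def proj(f,X):
    F=240/np.tan(np.radians(f["fov_y"]/2)); c=f["R"]@np.array(X)+f["t"]; return c[0]/c[2]*F+f["cx"],c[1]/c[2]*F+f["cy"]
def tool():
    s=sense(); return s["eef_pos"],Ro.from_euler("xyz",s["tcp_rot"]).as_matrix()
def plan(pos,yaw,tilt=None):
    p,R=tool(); d=R.T@(np.array(pos)-p)/400; T=Ro.from_euler("xyz",[np.pi,0,yaw]).as_matrix()
    w=Ro.from_matrix(R.T@T).as_rotvec()/np.radians(60); print("shift",d.round(4),"turn",w.round(4))
E
python3 - <<'E'
from h import *
f=optics.grab_frame("wrist"); c=-f["R"].T@f["t"]; p,R=tool(); print("wristcam in tool",R.T@(c-p)); print(R.T@f["R"].T)
f=optics.grab_frame("side"); W=cloud(f)
for t in ["red_specimen_center","green_specimen_a","black_specimen_a","specimen_tray","objective","tape_roll","yellow_jar","shutter_tab","nest_floor"]:
    for d in nets.tip_of(t,"side"): print(t,d["confidence"],d["point"])
    for d in nets.trace(t,"side"):
        m=d["mask"]; q=W[m]; q=q[~np.isnan(q[:,0])]; top=np.percentile(q[:,2],97); s=q[q[:,2]>top-3]
        print("   mask",d["confidence"],m.sum(),"top",top.round(1),"c",((s.min(0)+s.max(0))/2).round(1), "min",q.min(0).round(0),"max",q.max(0).round(0))
im=f["img"][185:365,230:365]; cv2.imwrite("pics/sidecrop.png",cv2.resize(im,None,fx=4,fy=3.3,interpolation=cv2.INTER_CUBIC)[:,:,::-1])
E
```

```text
wristcam in tool [  80.83773224   -1.34479276 -158.99424005]
[[ 1.81307204e-04 -9.47953503e-01 -3.18408736e-01]
 [ 9.99999896e-01  3.05007466e-04 -3.38639297e-04]
 [ 4.18131349e-04 -3.18408641e-01  9.47953460e-01]]
red_specimen_center 0.89 [667.9, 348.1, 8.5]
red_specimen_center 0.7 [557.2, 437.3, 10.3]
red_specimen_center 0.68 [491.8, 439.1, 0.2]
   mask 0.73 414 top 21.6 c [665.2 350.3  20.5] min [644. 303.  -2.] max [687. 372.  22.]
   mask 0.68 233 top 18.6 c [556.2 440.   17.8] min [541. 425.   3.] max [571. 456.  20.]
green_specimen_a 0.78 [484.8, 318.4, 1.9]
green_specimen_a 0.46 [545.5, 314.1, 5.3]
   mask 0.75 236 top 24.2 c [484.  320.7  23.4] min [467. 285.   0.] max [499. 336.  26.]
   mask 0.66 215 top 24.7 c [547.8 319.8  23.9] min [535. 304.   1.] max [562. 335.  26.]
black_specimen_a 0.81 [491.4, 443.1, -1.1]
black_specimen_a 0.58 [553.0, 377.3, 1.1]
   mask 0.82 213 top 22.7 c [488.2 381.6  21.6] min [474. 365.   4.] max [502. 398.  23.]
   mask 0.7 198 top 21.4 c [551.1 380.6  20.4] min [538. 365.   3.] max [564. 395.  22.]
   mask 0.68 257 top 20.3 c [489.3 446.7  
[... 327 characters left out ...]
15.7, 1.1]
   mask 0.94 1280 top 26.9 c [272.4 325.   28.2] min [220. 233.  -2.] max [321. 380.  32.]
yellow_jar 0.54 [773.4, -22.0, 0.9]
   mask 0.68 93 top 48.9 c [755.7 -22.4  48. ] min [752. -29.   3.] max [766.  -5.  49.]
   mask 0.34 244 top 18.6 c [556.1 440.   17.8] min [541. 416.   2.] max [571. 456.  20.]
shutter_tab 0.71 [630.6, 50.3, 85.0]
shutter_tab 0.64 [552.6, 313.0, 5.4]
   mask 0.77 378 top 98.2 c [628.2  54.   97.7] min [591.  25.  21.] max [643. 108. 100.]
   mask 0.63 4692 top 21.3 c [521.3 381.9  21.3] min [444. 244.  -2.] max [601. 487.  24.]
nest_floor 0.6 [531.2, 62.9, 22.6]
   mask 0.61 2810 top 83.2 c [628.6  54.6  90.2] min [ 488. -281.  -62.] max [684. 149. 100.]
```

View pics/sidecrop.png

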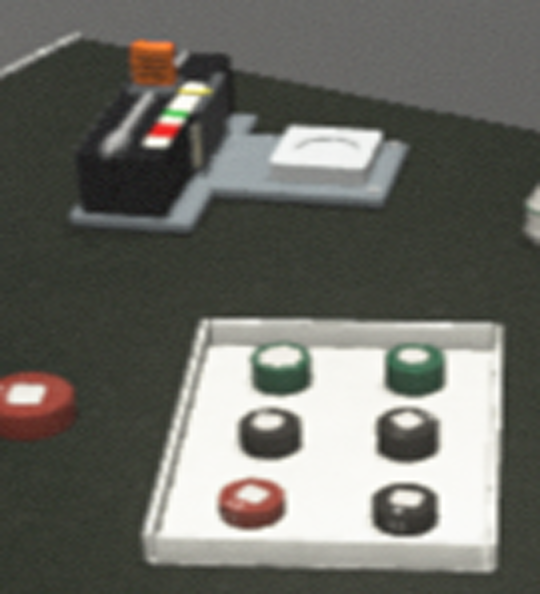

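Run:
```python
from h import *
plan([556,440,130],2.443)
```

```text
shift [-0.8893 -0.0291  0.2152] turn [-0.      0.      0.3083]
```

>>> {"method": "carry_out", "body": {"increments": [[[-0.889,-0.029,0.215,0,0,0.308],[-0.889,-0.029,0.215,0,0,0.308],[-0.889,-0.029,0.215,0,0,0.308],[-0.889,-0.029,0.215,0,0,0.308],[-0.889,-0.029,0.215,0,0,0.308]]], "hand": 0.5, "squeeze": 40}}

```text
clock: 2.02
eef_pos: [416.8, 500.1, 166.8]
tcp_rot: [3.141, -0.0, 2.443]
contact_force: [0.1, 0.6, -0.1]
opening: 0.501
```

Run:
```python
from h import *
plan([556,440,130],2.443)
```

```text
shift [-0.3632  0.1087  0.0921] turn [ 0.0003 -0.      0.0002]
```

>>> {"method": "carry_out", "body": {"increments": [[[-0.363,0.109,0.092,0,0,0],[-0.363,0.109,0.092,0,0,0],[-0.363,0.109,0.092,0,0,0],[-0.363,0.109,0.092,0,0,0],[-0.363,0.109,0.092,0,0,0]]]}}

```text
clock: 2.43
eef_pos: [559.0, 437.5, 128.4]
tcp_rot: [-3.141, 0.001, 2.439]
contact_force: [-0.9, -1.2, 0.1]
opening: 0.503
```

Run:
```python
from h import *
s=sense();print(s["eef_pos"],s["opening"],s["clock"])
f=optics.grab_frame("wrist"); cv2.imwrite("pics/w1.png",f["img"][:,:,::-1]); W=cloud(f)
for d in nets.trace("red_specimen_center","wrist"):
    m=d["mask"]; q=W[m]; q=q[~np.isnan(q[:,0])]; top=np.percentile(q[:,2],90); s=q[q[:,2]>top-3]
    print(d["confidence"],m.sum(),top,((s.min(0)+s.max(0))/2).round(1),(s.max(0)-s.min(0)).round(1),s.mean(0))
for t in ["red_specimen_center","specimen_tray","black_specimen_a","green_specimen_a"]:
  for d in nets.tip_of(t,"wrist"): print(t,d["confidence"],d["point"])
```

```text
[559.03646213 437.53640324 128.39414188] 0.5034483972275671 2.4333
0.61 1485 17.09875041137316 [557.2 435.2  16.3] [29.8 29.8  4.2] [556.87290401 435.66208963  16.22826469]
0.56 2333 20.15903664323932 [666.  347.2  19.4] [41.2 41.7  4.5] [664.88862814 347.93875757  19.4025772 ]
red_specimen_center 0.62 [667.0, 345.8, 14.6]
red_specimen_center 0.56 [554.8, 437.1, 12.5]
specimen_tray 0.57 [520.0, 379.5, 4.7]
black_specimen_a 0.8 [553.0, 375.7, -0.6]
black_specimen_a 0.57 [491.3, 446.2, 1.4]
black_specimen_a 0.56 [487.7, 379.5, 6.1]
green_specimen_a 0.8 [547.8, 312.9, 4.4]
green_specimen_a 0.7 [490.6, 316.9, 4.1]
```

View pics/w1.png

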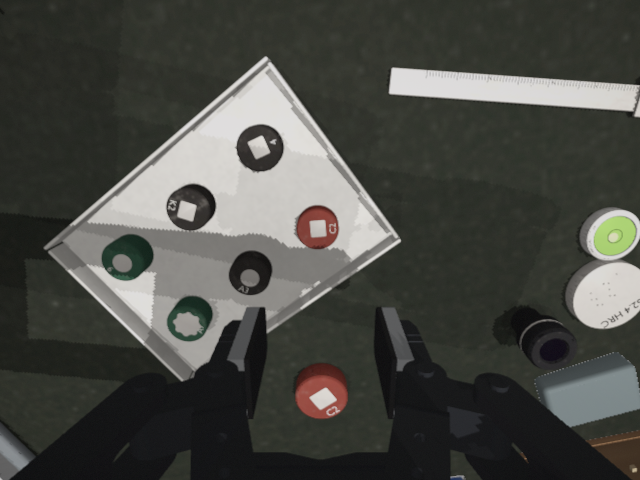

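```bash
cat >> h.py <<'E'
def red(f,c,rad=30,zlo=8):
    W=cloud(f); hsv=cv2.cvtColor(f["img"],cv2.COLOR_RGB2HSV)
    near=np.hypot(W[...,0]-c[0],W[...,1]-c[1])<rad
    m=near&(W[...,2]>zlo); q=W[m]; 
    m2=m&((hsv[...,0]<12)|(hsv[...,0]>168))&(hsv[...,1]>90); q2=W[m2]
    zt=np.median(q2[:,2][q2[:,2]>np.percentile(q2[:,2],60)])
    # minEnclosing circle of high pts via contour of near-top pts
    t=q[np.abs(q[:,2]-zt)<2.5]; t=t[np.hypot(*(t[:,:2]-np.median(t[:,:2],0)).T)<20]
    (c0,r0)=cv2.minEnclosingCircle(t[:,:2].astype(np.float32)); 
    return np.array(c0),r0,t.mean(0),zt,len(t)
E
python3 - <<'E'
from h import *
for n in ["wrist","side"]:
    f=optics.grab_frame(n); print(n,red(f,(557,437)), tool()[0])
plan([557,436,60],2.443)
E
```

```text
wrist (array([557.30914307, 435.26138306]), 15.159442901611328, array([556.88702874, 435.61752102,  16.26062228]), np.float64(16.807173223201954), 1311) [553.51178912 441.94661947 130.9439411 ]
side (array([555.90460205, 439.48953247]), 15.54232406616211, array([556.25426359, 439.7429144 ,  16.24557034]), np.float64(16.685907342552746), 149) [553.5888866  441.90971129 130.90085011]
shift [-0.016  -0.006   0.1772] turn [0.0006 0.     0.0017]
```

>>> {"method": "carry_out", "body": {"increments": [[[-0.016,-0.006,0.15,0,0,0],[-0.016,-0.006,0.15,0,0,0],[-0.016,-0.006,0.15,0,0,0],[-0.016,-0.006,0.15,0,0,0],[-0.016,-0.006,0.15,0,0,0]]], "hand": 0.45}}

```text
clock: 3.25
eef_pos: [558.3, 436.1, 71.9]
tcp_rot: [3.14, 0.0, 2.444]
contact_force: [0.7, -0.8, 0.5]
opening: 0.547
```

Run:
```python
from h import *
for i in range(2):
    f=optics.grab_frame("wrist"); print(red(f,(557,437)), tool()[0],sense()["opening"])
cv2.imwrite("pics/w2.png",f["img"][:,:,::-1])
f=optics.grab_frame("side");cv2.imwrite("pics/s2.png",cv2.resize(f["img"][200:400,200:400],(800,600))[:,:,::-1])
```

```text
(array([557.40167236, 435.31027222]), 15.256839752197266, array([556.83154433, 435.67917584,  16.26190277]), np.float64(16.775348732302835), 2027) [558.64086441 436.23137505  72.35810626] 0.5492248168878506
(array([557.35705566, 435.04772949]), 15.229133605957031, array([556.85733973, 435.60564863,  16.25364965]), np.float64(16.79151766846675), 2021) [558.69841046 436.22508239  72.46562974] 0.5490154824615882
```

View pics/w2.png

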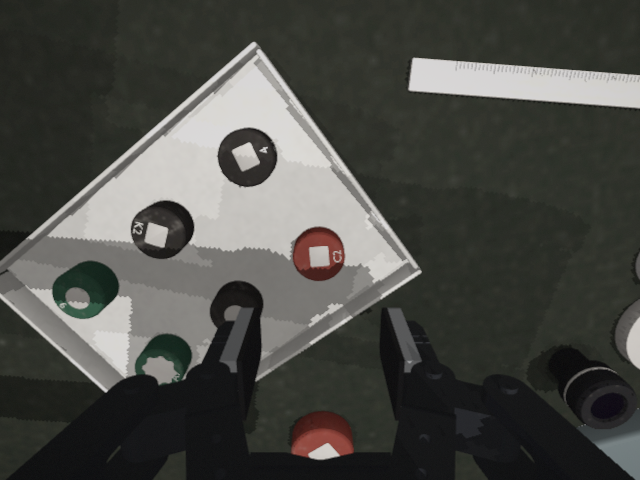

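View pics/s2.png

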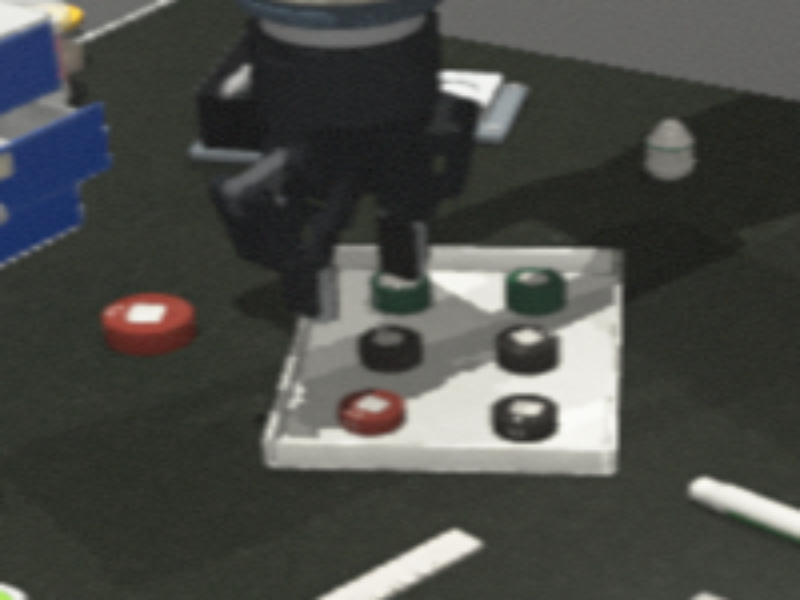

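Run:
```python
from h import *
f=optics.grab_frame("wrist"); p,R=tool()
im=f["img"].copy()
for x in (-11,11):
  for y in (-23.3,23.3):
    for z in (22,):
      u=proj(f,p+R@np.array([x,y,z])); print(x,y,z,np.round(u,1)); cv2.circle(im,(int(u[0]),int(u[1])),2,(0,255,0),-1)
W=cloud(f); 
# tool-frame coordinates of finger points
T=(W-p)@R
m=(T[...,2]>5)&(T[...,2]<30)&(np.abs(T[...,1])<45)&(np.abs(T[...,0])<25)
q=T[m]; print(len(q)); 
for sgn in (-1,1):
    a=q[q[:,1]*sgn>0]; print(sgn,a.min(0),a.max(0),np.percentile(a,[2,98],axis=0))
cv2.imwrite("pics/w3.png",cv2.resize(im[250:450,170:460],None,fx=2.7,fy=2.7)[:,:,::-1])
```

```text
-11 -23.3 22 [274.7 302. ]
-11 23.3 22 [368.3 302. ]
11 -23.3 22 [273.  260.7]
11 23.3 22 [370.  260.7]
0Traceback (most recent call last):
  File "<stdin>", line 14, in <module>
    return umr_minimum(a, axis, None, out, keepdims, initial, where)
ValueError: zero-size array to reduction operation minimum which has no identity
```

Run:
```python
from h import *
f=optics.grab_frame("wrist"); p,R=tool(); T=(cloud(f)-p)@R
for u,v in [(248,315),(252,312),(243,330),(235,350),(390,315),(396,330),(404,350),(410,370),(415,325),(240,400)]:
    print(u,v,f["range_z"][v,u],T[v,u].round(1))
print(p,sense()["tcp_rot"],-f["R"].T@f["t"],((-f["R"].T@f["t"])-p)@R)
```

```text
248 315 146.26326 [  9.4 -26.8 -28.9]
252 312 147.72807 [  9.8 -25.6 -27.3]
243 330 136.50963 [  9.4 -26.8 -39.2]
235 350 125.5458 [  9.2 -27.1 -50.9]
390 315 145.48727 [  9.8  24.5 -29.6]
396 330 135.88705 [  9.7  24.9 -39.8]
404 350 124.283485 [  9.9  25.1 -51.9]
410 370 121.28882 [  5.9  26.3 -56.4]
415 325 147.18185 [  5.6  33.9 -29.3]
240 400 125.38822 [ -5.4 -25.6 -55.9]
[558.37711312 435.66528793  71.73099394] [3.13961467e+00 4.21480591e-04 2.44342063e+00] [495.99957382 486.69184234 231.02402595] [  80.51601756   -0.69500197 -159.32866849]
```

Run:
```python
from h import *
for n in ("side","scene","wrist"):
    f=optics.grab_frame(n); W=cloud(f); p,R=tool(); T=(W-p)@R
    m=(np.hypot(W[...,0]-p[0],W[...,1]-p[1])<70)&(W[...,2]>32)&(W[...,2]<250)
    q=T[m]; print(n,len(q)); 
    if len(q): 
        h=np.histogram(q[:,2],bins=np.arange(-160,40,10)); print(list(zip(h[1],h[0])))
        k=q[q[:,2]>np.percentile(q[:,2],97)]; print(k[:12].round(1), k.mean(0))
print(sense())
```

```text
side 3601
[(np.int64(-160), np.int64(267)), (np.int64(-150), np.int64(148)), (np.int64(-140), np.int64(121)), (np.int64(-130), np.int64(388)), (np.int64(-120), np.int64(376)), (np.int64(-110), np.int64(289)), (np.int64(-100), np.int64(318)), (np.int64(-90), np.int64(266)), (np.int64(-80), np.int64(252)), (np.int64(-70), np.int64(168)), (np.int64(-60), np.int64(117)), (np.int64(-50), np.int64(132)), (np.int64(-40), np.int64(145)), (np.int64(-30), np.int64(86)), (np.int64(-20), np.int64(8)), (np.int64(-10), np.int64(0)), (np.int64(0), np.int64(0)), (np.int64(10), np.int64(0)), (np.int64(20), np.int64(0))]
[[ -9.2 -23.7 -29.7]
 [ -7.5 -24.4 -30.1]
 [  6.6 -36.8 -29.6]
 [ -8.7 -23.1 -28.2]
 [ -7.5 -24.3 -28.1]
 [ -3.8 -22.9 -30.4]
 [ -2.6 -24.2 -30.2]
 [  6.8 -36.5 -27.8]
 [-10.2 -24.5 -24.8]
 [ -6.2 -22.9 -27.3]
 [ -4.5 -23.6 -27.7]
 [ -1.9 -23.3 -28.9]] [  4.04379568  -1.62791344 -25.56186402]
scene 789
[(np.int64(-160), np.int64(93)), (np.int64(-150), np.int64(53)), (np.int64(-140), np.int64(33)), (np.int64(-130), np.int64(78)), (np.int64(-120), np.int64(74)), (np.int64(-110), np.int6
[... 1571 characters left out ...]
5577105  -0.81476094 -27.81689732]
{'clock': 3.65, 'qpos': array([ 6.60223354e-01,  6.23376212e-01,  1.54485513e+00,  5.94218429e-06,
        9.72566711e-01, -2.12184588e-01]), 'qvel': array([-0.0013281 ,  0.00427044,  0.00200797,  0.00017421,  0.00091932,
       -0.0001952 ]), 'joint_efforts': array([ 4.83349082e-02, -7.45978189e+01, -3.01395893e+01,  2.13570456e-03,
       -5.06193654e-03,  5.13900432e-04]), 'eef_pos': array([558.05950221, 435.21378656,  70.92525291]), 'tcp_rot': array([3.14081484e+00, 1.62537033e-04, 2.44320086e+00]), 'contact_force': array([0.44152199, 0.02360613, 0.27057229]), 'wrist_torque': array([ 0.02430971, -0.01563989, -0.03737824]), 'opening': 0.5502444292809945}
```

>>> {"method": "carry_out", "body": {"increments": [[[0,0.002,0.05,0,0,0],[0,0.002,0.1,0,0,0],[0,0.002,0.16,0,0,0],[0,0.002,0.16,0,0,0],[0,0.002,0.16,0,0,0]]]}}

```text
clock: 4.07
eef_pos: [557.5, 434.9, 5.3]
tcp_rot: [-3.139, -0.001, 2.443]
contact_force: [-0.2, 0.3, 0.3]
opening: 0.55
```

```bash
cat >> h.py <<'E'
def tips(n,zr=(-60,10),rad=60,zmin=None):
    f=optics.grab_frame(n); W=cloud(f); p,R=tool(); T=(W-p)@R
    V=cv2.cvtColor(f["img"],cv2.COLOR_RGB2HSV)[...,2]
    m=(np.abs(T[...,0])<14)&(np.abs(T[...,1])<45)&(T[...,2]>zr[0])&(T[...,2]<zr[1])&(W[...,2]>(zmin or -99))
    return f,T,m,p,W
E
python3 - <<'E'
from h import *
for n in ("wrist","side"):
    f,T,m,p,W=tips(n,zmin=24); q=T[m]; print(n,p,len(q))
    for s in (-1,1):
        a=q[(q[:,1]*s>5)]; 
        if len(a): z=np.percentile(a[:,2],98); b=a[a[:,2]>z-12]; print(s,"tipz",z,"ymin/max",np.percentile(b[:,1],[3,97]),"x",np.percentile(b[:,0],[3,97]))
    cv2.imwrite(f"pics/{n}4.png",(f["img"] if n=="wrist" else cv2.resize(f["img"][200:400,200:400],(800,600)))[:,:,::-1])
    try: print(red(f,(557,436)))
    except Exception as e: print(e)
E
```

```text
wrist [558.45901074 435.71904751   6.76316875] 7044
-1 tipz -21.47937946744126 ymin/max [-37.83647238 -25.27652248] x [-10.41783545  10.16261534]
1 tipz -21.087182617450303 ymin/max [21.40553587 34.0219023 ] x [-10.32316253  10.19231582]
(array([557.30474854, 435.11987305]), 15.410137176513672, array([556.64786095, 435.81583231,  16.24168885]), np.float64(16.662531108898076), 3704)
side [559.05985455 436.19286365   7.62097264] 439
-1 tipz -19.798006454412597 ymin/max [-35.03498131 -22.48625898] x [-8.93237401 12.70789901]
1 tipz -19.920527622163046 ymin/max [24.1305576  35.96217885] x [-4.61336667 12.7793682 ]
(array([555.80322266, 439.23776245]), 15.100494384765625, array([554.89718436, 439.69616025,  16.25861341]), np.float64(16.461840892983464), 137)
```

View pics/wrist4.png

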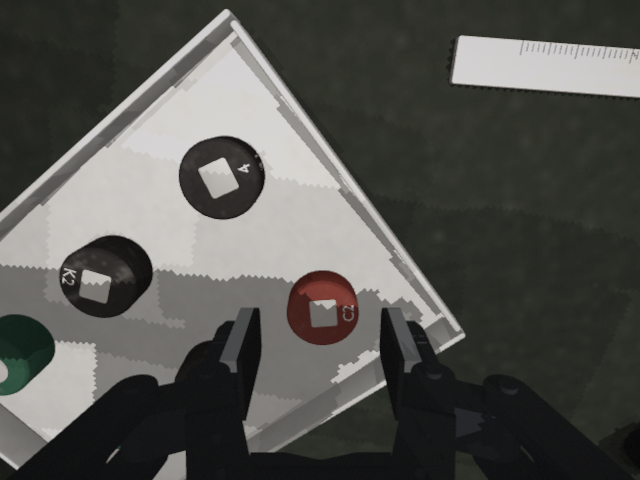

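View pics/side4.png

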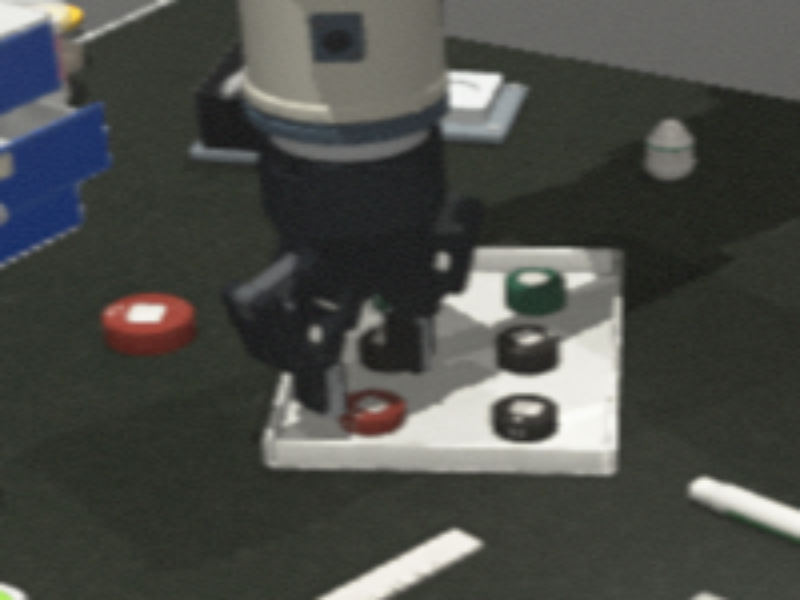

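>>> {"method": "carry_out", "body": {"increments": [[[0,0,0.025,0,0,0],[0,0,0.042,0,0,0],[0,0,0.042,0,0,0],[0,0,0.042,0,0,0]]]}}

```text
clock: 4.5
eef_pos: [558.0, 435.4, -10.9]
tcp_rot: [-3.141, -0.0, 2.443]
contact_force: [0.4, 1.0, -0.4]
opening: 0.552
```

Run:
```python
from h import *
for n in ("wrist","side"):
    f,T,m,p,W=tips(n,zmin=5); print(n,p)
    cv2.imwrite(f"pics/{n}5.png",(f["img"][200:440,160:480] if n=="wrist" else cv2.resize(f["img"][260:360,260:360],(800,600),interpolation=cv2.INTER_CUBIC))[:,:,::-1])
```

```text
wrist [558.26957609 435.6122704  -10.51607972]
side [558.42079323 435.72496889 -10.32393814]
```

View pics/wrist5.png

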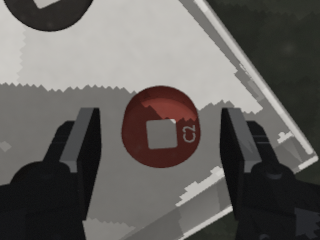

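View pics/side5.png

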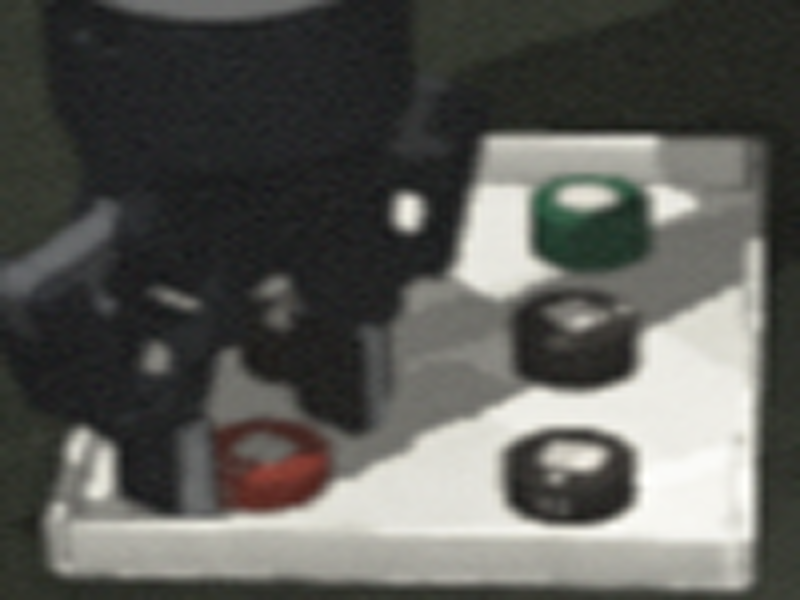

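>>> {"method": "carry_out", "body": {"increments": [[[0,0,0,0,0,0],[0,0,0,0,0,0],[0,0,0,0,0,0],[0,0,0,0,0,0],[0,0,0,0,0,0]]], "hand": 1, "squeeze": 40}}

```text
clock: 5.02
eef_pos: [558.7, 435.9, -9.9]
tcp_rot: [3.141, 0.0, 2.443]
contact_force: [-0.8, -0.3, 5.5]
opening: 0.33
```

Run:
```python
from h import *
print(sense()["opening"],sense()["contact_force"],tool()[0])
f=optics.grab_frame("side");cv2.imwrite("pics/side6.png",cv2.resize(f["img"][260:360,260:360],(800,600),interpolation=cv2.INTER_CUBIC)[:,:,::-1])
```

```text
0.3299345180733106 [-0.84474011 -0.32418641  5.47904048] [558.67889819 435.93207652  -9.86817021]
```

View pics/side6.png

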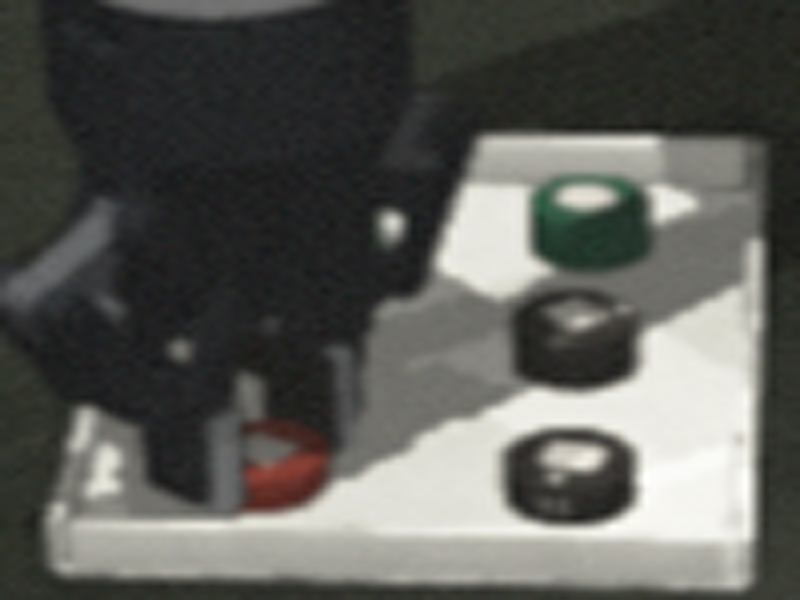

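>>> {"method": "carry_out", "body": {"increments": [[[0,0,-0.02,0,0,0],[0,0,-0.06,0,0,0],[0,0,-0.12,0,0,0],[0,0,-0.2,0,0,0],[0,0,-0.25,0,0,0]]]}}

```text
clock: 5.48
eef_pos: [559.1, 436.3, 93.4]
tcp_rot: [3.139, 0.001, 2.443]
contact_force: [1.4, 0.5, 0.6]
opening: 0.323
```

Run:
```python
from h import *
for i in range(2):
  for n in ("side","wrist","scene"):
    f=optics.grab_frame(n); W=cloud(f); p,R=tool(); T=(W-p)@R
    hsv=cv2.cvtColor(f["img"],cv2.COLOR_RGB2HSV)
    m=((hsv[...,0]<12)|(hsv[...,0]>168))&(hsv[...,1]>80)&(np.hypot(T[...,0],T[...,1])<25)&(np.abs(T[...,2])<60)
    q=T[m]; print(n,p.round(1),len(q)); 
    if len(q): print("red tool min",np.percentile(q,2,axis=0).round(1),"max",np.percentile(q,98,axis=0).round(1), "mid",q.mean(0).round(1))
    a=(np.abs(T[...,0])<14)&(np.abs(T[...,1])<40)&(np.abs(T[...,2])<60)&(hsv[...,1]<70); q=T[a]
    for s in (-1,1):
        b=q[q[:,1]*s>12]; 
        if len(b): z=np.percentile(b[:,2],98.5); b=b[b[:,2]>z-10]; print("  ",s,"tip",z.round(1),np.percentile(b[:,1],[3,97]).round(1),np.percentile(b[:,0],[3,97]).round(1))
    if i: cv2.imwrite(f"pics/{n}7.png",(f["img"] if n=="wrist" else cv2.resize(f["img"][240:340,250:350],(800,600),interpolation=cv2.INTER_CUBIC))[:,:,::-1])
print(sense()["opening"],sense()["contact_force"])
```

```text
side [561.  437.7  97.4] 123
red tool min [ -3.8 -14.5 -23.9] max [ 19.3  11.4 -10.8] mid [ 12.3  -0.5 -18.9]
   -1 tip -17.9 [-28.5 -14.5] [-9.2 13. ]
   1 tip -13.7 [12.2 25.2] [-4.  12.8]
wrist [560.8 437.6  95.4] 4106
red tool min [-12.4 -13.9 -29.3] max [ 15.2  12.5 -17.8] mid [  3.6  -1.  -27. ]
   -1 tip -24.2 [-27.2 -14.4] [-10.3   9.9]
   1 tip -24.2 [13.3 26.1] [-10.1   9.9]
scene [559.7 436.7  92.9] 14
red tool min [-12.9 -13.1 -30.2] max [ 15.5   5.5 -16.7] mid [  7.7  -4.4 -25.6]
   -1 tip -16.2 [-23.2 -12.1] [-10.2   8.3]
   1 tip -40.5 [12.4 12.4] [-10.6 -10.6]
side [558.7 435.9  91. ] 121
red tool min [ -5.9 -12.4 -30.1] max [ 18.4  14.1 -17. ] mid [ 11.3   2.6 -25.3]
   -1 tip -24.7 [-25.3 -12.3] [-8.4 12.2]
   1 tip -16.8 [14.6 26.5] [-7.3 11.7]
wrist [558.  435.4  89.7] 4107
red tool min [-12.5 -13.5 -28.5] max [ 15.1  13.  -17.1] mid [  3.5  -0.5 -26.2]
   -1 tip -23.3 [-26.7 -13.9] [-10.7   9.7]
   1 tip -23.1 [13.8 26.6] [-10.1   9.8]
scene [557.7 435.1  88.8] 11
red tool min [ 12.  -10.2 -27.8] max [ 15.3   5.1 -15. ] mid [ 13.5  -4.8 -22.5]
   -1 tip -17.7 [-27.6 -15.1] [-10.6   9. ]
   1 tip -29.3 [12.1 14.3] [-10.5 -10.2]
0.3229677918338698 [-0.2951665  -0.08604128 -0.97714785]
```

View pics/wrist7.png

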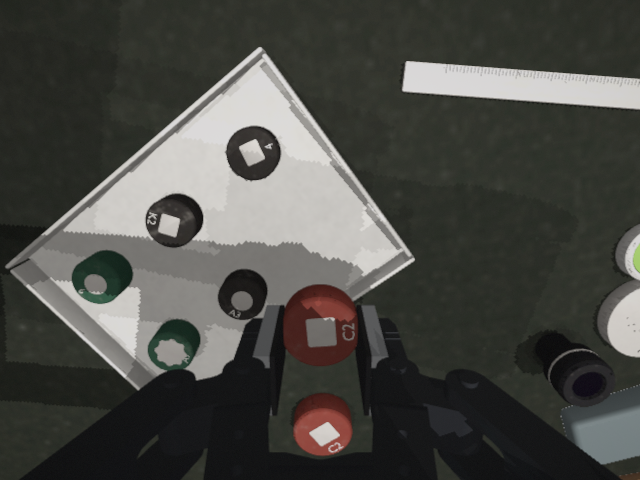

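View pics/side7.png

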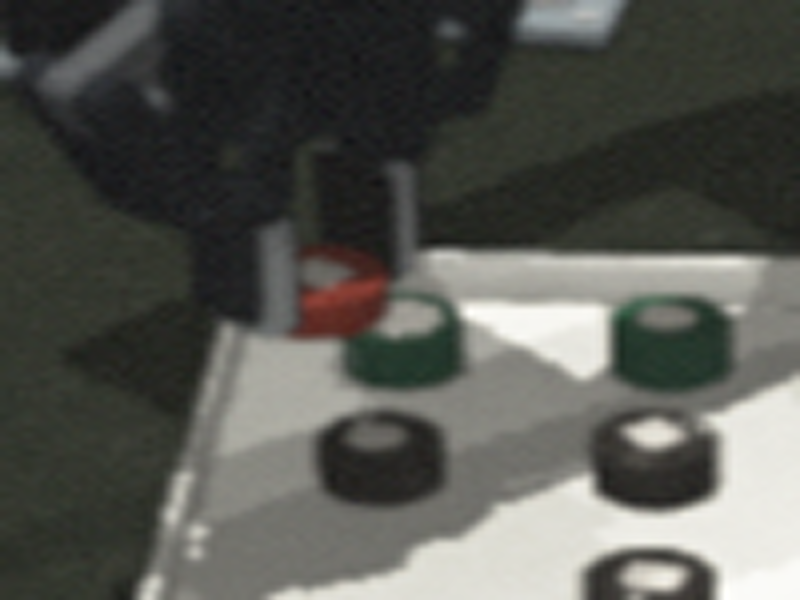

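Run:
```python
from h import *
plan([532,66,105],np.pi)
```

```text
shift [-0.5441 -0.7481 -0.0395] turn [-0.0013 -0.0008 -0.6669]
```

>>> {"method": "carry_out", "body": {"increments": [[[-0.03,-0.04,-0.038,0,0,-0.1],[-0.11,-0.15,-0.038,0,0,-0.25],[-0.544,-0.748,-0.038,0,0,-0.667],[-0.544,-0.748,-0.038,0,0,-0.667],[-0.544,-0.748,-0.038,0,0,-0.667]]]}}

```text
clock: 6.2
eef_pos: [544.1, 247.6, 103.4]
tcp_rot: [-3.14, -0.002, 3.054]
contact_force: [0.5, -0.7, -1.0]
opening: 0.325
```

Run:
```python
from h import *
print(sense()["opening"])
plan([532,66,105],np.pi)
```

```text
0.3249190795855893
shift [-0.0094 -0.4549 -0.0035] turn [-0.0012 -0.0021 -0.0833]
```

>>> {"method": "carry_out", "body": {"increments": [[[-0.009,-0.454,-0.003,0,0,-0.083],[-0.009,-0.454,-0.003,0,0,-0.083],[-0.009,-0.454,-0.003,0,0,-0.083],[-0.009,-0.454,-0.003,0,0,-0.083],[-0.009,-0.454,-0.003,0,0,-0.083]]]}}

```text
clock: 6.62
eef_pos: [529.9, 64.1, 104.7]
tcp_rot: [-3.14, -0.003, 3.133]
contact_force: [0.3, 0.4, -0.0]
opening: 0.321
```

Run:
```python
from h import *
for i in range(3): f=optics.grab_frame("wrist")
print(tool()[0],sense()["tcp_rot"],sense()["opening"])
np.savez("/tmp/f.npz",**f)
cv2.imwrite("pics/w8.png",f["img"][:,:,::-1]); 
f=optics.grab_frame("side"); cv2.imwrite("pics/s8.png",cv2.resize(f["img"][180:300,210:370],(800,600),interpolation=cv2.INTER_CUBIC)[:,:,::-1])
```

```text
[531.30553306  67.27544641 105.10779213] [-3.14148093e+00 -1.86855645e-03  3.13156905e+00] 0.33103308856994856
```

View pics/w8.png

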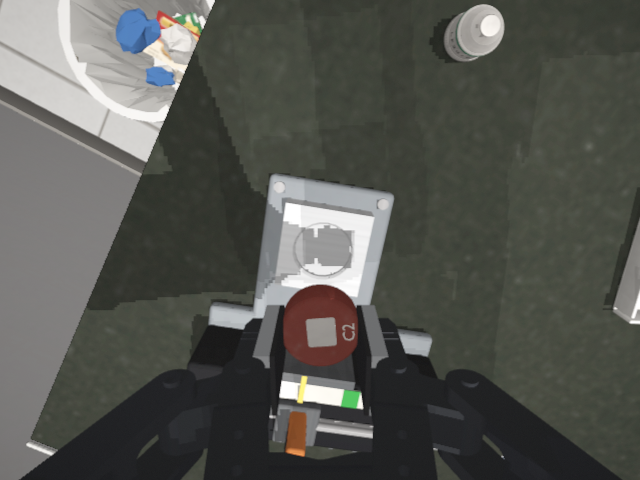

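View pics/s8.png

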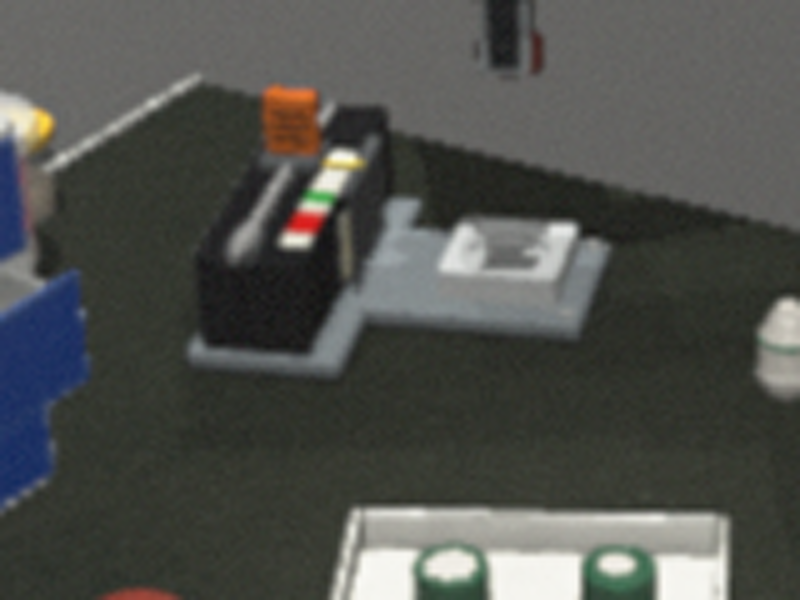

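Run:
```python
from h import *
f=dict(np.load("/tmp/f.npz"))
W=cloud(f)
cv2.imwrite("pics/w9.png",cv2.resize(f["img"][165:315,240:410],None,fx=4.5,fy=3.9,interpolation=cv2.INTER_CUBIC)[:,:,::-1])
# block top depth points
b=W[(np.abs(W[...,2]-26.5)<3.5)&(np.hypot(W[...,0]-532,W[...,1]-65)<45)]
print(len(b),np.percentile(b[:,2],[5,50,95]))
rect=cv2.minAreaRect(b[:,:2].astype(np.float32)); print(rect)
n=W[(W[...,2]<24.6)&(W[...,2]>19)&(np.hypot(W[...,0]-532,W[...,1]-65)<22)]
print(len(n),n.mean(0),np.percentile(n[:,2],[5,50,95]),cv2.minEnclosingCircle(n[:,:2].astype(np.float32)))
```

```text
5978 [23.2075144  26.75942354 28.04538804]
((533.2467041015625, 65.5127944946289), (54.225677490234375, 54.77079391479492), 80.07492065429688)
2229 [533.64889547  65.47038006  23.09541611] [22.08408093 23.08347606 24.14427359] ((533.7051391601562, 65.54336547851562), 17.916902542114258)
```

View pics/w9.png

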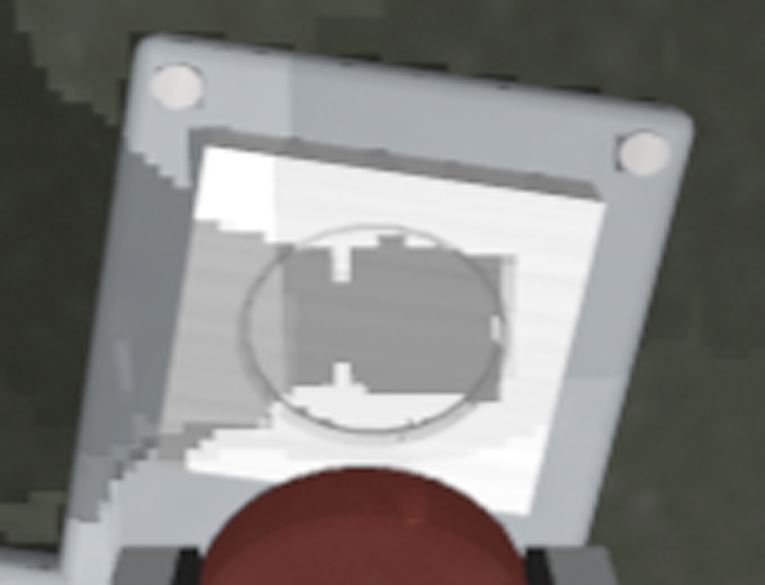

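```bash
cat >> h.py <<'E'
def spec_nest(show=None,spec=True,nest0=(533.4,65.5),block=False):
    f=optics.grab_frame("wrist"); p,R=tool(); W=cloud(f); T=(W-p)@R
    hsv=cv2.cvtColor(f["img"],cv2.COLOR_RGB2HSV); out={"p":p}
    m=((hsv[...,0]<14)|(hsv[...,0]>165))&(hsv[...,1]>80)&(np.hypot(T[...,0],T[...,1])<25)&(np.abs(T[...,2])<60)
    m=cv2.morphologyEx(m.astype(np.uint8),cv2.MORPH_OPEN,np.ones((3,3)))>0
    if m.sum()>200:
        z=np.percentile(W[m][:,2],80); 
        near=(np.abs(W[...,2]-z)<1.5)&(np.hypot(T[...,0],T[...,1])<20)&(np.abs(T[...,1])<15.5)
        t=W[m&near]; out["ztop"]=z
        # algebraic circle fit on the rim (hull)
        h=cv2.convexHull(t[:,:2].astype(np.float32))[:,0]; A=np.c_[2*h,np.ones(len(h))]; s=np.linalg.lstsq(A,(h**2).sum(1),rcond=None)[0]
        out["spec"]=s[:2]; out["rad"]=np.sqrt(s[2]+s[0]**2+s[1]**2); out["enc"]=cv2.minEnclosingCircle(t[:,:2].astype(np.float32))
        out["plane"]=np.linalg.lstsq(np.c_[t[:,:2]-t[:,:2].mean(0),np.ones(len(t))],t[:,2],rcond=None)[0][:2].round(3)
    d=np.hypot(W[...,0]-nest0[0],W[...,1]-nest0[1])
    n=W[(W[...,2]<24.8)&(W[...,2]>19)&(d<20)]
    if len(n)>300: out["nest"]=cv2.minEnclosingCircle(n[:,:2].astype(np.float32)); out["nz"]=np.median(n[:,2])
    b=W[(np.abs(W[...,2]-26.8)<1.5)&(d<42)]
    if len(b)>300: out["block"]=cv2.minAreaRect(b[:,:2].astype(np.float32)); 
    if show: cv2.imwrite(show,f["img"][:,:,::-1])
    return out
E
python3 - <<'E'
from h import *
for k,v in spec_nest().items(): print(k,v)
plan([533.5,65.5,60],2.969)
E
```

```text
p [531.87220579  69.03808429 105.37723486]
ztop 131.78986166039724
spec [530.03877828  66.94363992]
rad 14.77466307052918
enc ((530.0386352539062, 66.80219268798828), 15.165817260742188)
plane [-0.001 -0.003]
nest ((533.916259765625, 65.70050811767578), 17.92731285095215)
nz 23.114646739182266
block ((533.2708740234375, 65.52029418945312), (54.20333480834961, 54.509315490722656), 79.98117065429688)
shift [-0.0042 -0.0088  0.1134] turn [ 1.000e-04 -9.000e-04  1.577e-01]
```

Run:
```python
from h import *
plan([535.7,67.3,60],2.969)
```

```text
shift [-0.0097 -0.0043  0.1134] turn [ 1.000e-04 -9.000e-04  1.577e-01]
```

>>> {"method": "carry_out", "body": {"increments": [[[-0.01,-0.004,0.03,0,0,0.06],[-0.01,-0.004,0.08,0,0,0.12],[-0.01,-0.004,0.113,0,0,0.158],[-0.01,-0.004,0.113,0,0,0.158],[-0.01,-0.004,0.113,0,0,0.158]]]}}

```text
clock: 7.28
eef_pos: [535.4, 68.0, 60.0]
tcp_rot: [-3.141, -0.002, 2.972]
contact_force: [-0.3, 1.0, -0.3]
opening: 0.33
```

Run:
```python
from h import *
for i in range(4):
    o=spec_nest("pics/w10.png")
    print({k:o.get(k) for k in ("p","ztop","spec","enc","nest","block")})
print(sense()["tcp_rot"],sense()["clock"])
```

```text
{'p': array([536.15972727,  67.8708227 ,  60.79981152]), 'ztop': np.float64(86.57188837466929), 'spec': array([533.68914589,  66.73791364]), 'enc': ((533.6810302734375, 66.64911651611328), 15.125654220581055), 'nest': ((533.6419677734375, 65.21612548828125), 18.100027084350586), 'block': ((529.9176025390625, 65.97300720214844), (54.218666076660156, 47.746829986572266), 79.97782897949219)}
{'p': array([536.56114315,  67.73374535,  61.29977706]), 'ztop': np.float64(87.35384653951552), 'spec': array([534.32780849,  66.56099955]), 'enc': ((534.3862915039062, 66.40689849853516), 15.178258895874023), 'nest': ((533.8840942382812, 65.16596221923828), 17.697988510131836), 'block': ((530.6033325195312, 65.94967651367188), (54.26237106323242, 49.19548797607422), 79.71312713623047)}
{'p': array([536.72467008,  67.53101697,  61.50261242]), 'ztop': np.float64(87.81347449202165), 'spec': array([534.78483591,  66.46503784]), 'enc': ((534.6441040039062, 66.50662994384766), 15.341948509216309), 'nest': ((533.6388549804688, 65.33623504638672), 17.82150650024414), 'block': ((530.8095092773438, 65.88327026367188), (54.20108413696289, 49.48221206665039), 80.09432983398438)}
{'p': array([536.75505583,  67.38133339,  61.60888083]), 'ztop': np.float64(88.03875443795556), 'spec': array([535.02654897,  66.22921537]), 'enc': ((534.99169921875, 66.11292266845703), 15.178586959838867), 'nest': ((533.4140014648438, 65.11458587646484), 17.95989227294922), 'block': ((530.94189453125, 65.86111450195312), (54.16520309448242, 49.968624114990234), 80.09973907470703)}
[3.14115074e+00 1.36605598e-03 2.97040494e+00] 7.4833
```

View pics/w10.png

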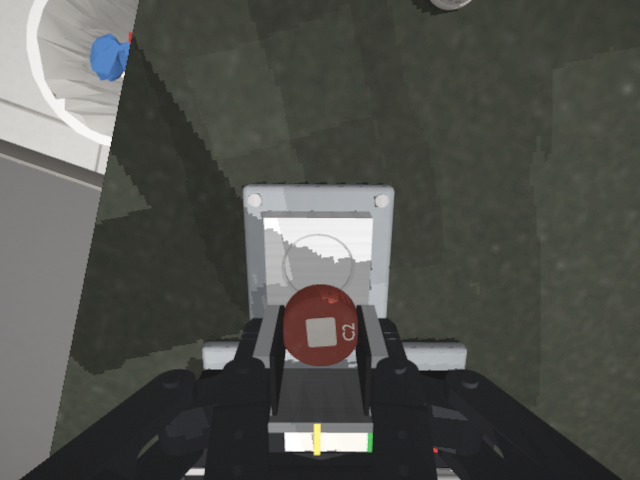

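>>> {"method": "carry_out", "body": {"increments": [[[0.003,-0.003,0.04,0,0,0],[0.003,-0.003,0.08,0,0,0],[0.003,-0.003,0.1,0,0,0],[0.003,-0.003,0.1,0,0,0],[0.003,-0.003,0.1,0,0,0]]]}}

```text
clock: 7.9
eef_pos: [534.8, 65.9, 21.0]
tcp_rot: [-3.142, -0.0, 2.969]
contact_force: [-0.2, -0.3, 0.1]
opening: 0.325
```

Run:
```python
from h import *
for i in range(6):
    o=spec_nest("pics/w11.png")
    if i%2:print({k:o.get(k) for k in ("p","ztop","spec","enc","nest","block")})
print(sense()["tcp_rot"],sense()["clock"])
```

```text
{'p': array([535.36144205,  65.95871436,  21.55132022]), 'ztop': np.float64(47.900043907483685), 'spec': array([533.30912412,  64.60477311]), 'enc': ((533.27001953125, 64.4786376953125), 15.27341365814209), 'nest': ((533.4917602539062, 65.26377868652344), 17.530187606811523), 'block': ((533.409423828125, 65.51007080078125), (54.29744338989258, 55.012142181396484), 80.42621612548828)}
{'p': array([535.33763279,  65.96205042,  21.58300678]), 'ztop': np.float64(48.13504057141394), 'spec': array([533.56582048,  64.72767095]), 'enc': ((533.5078125, 64.48936462402344), 15.267433166503906), 'nest': ((533.2435302734375, 65.43363189697266), 17.44173812866211), 'block': ((533.5354614257812, 65.36051940917969), (54.284515380859375, 55.12629699707031), 79.90137481689453)}
{'p': array([535.1419221 ,  65.92007671,  21.37027344]), 'ztop': np.float64(48.00266451569787), 'spec': array([533.41386306,  64.72908506]), 'enc': ((533.4325561523438, 64.47642517089844), 15.25156307220459), 'nest': ((533.0767211914062, 65.40528869628906), 17.504121780395508), 'block': ((533.3048095703125, 65.35003662109375), (54.31105041503906, 54.95703125), 79.62860870361328)}
[3.14128316e+00 9.83173761e-04 2.96891592e+00] 8.2
```

View pics/w11.png

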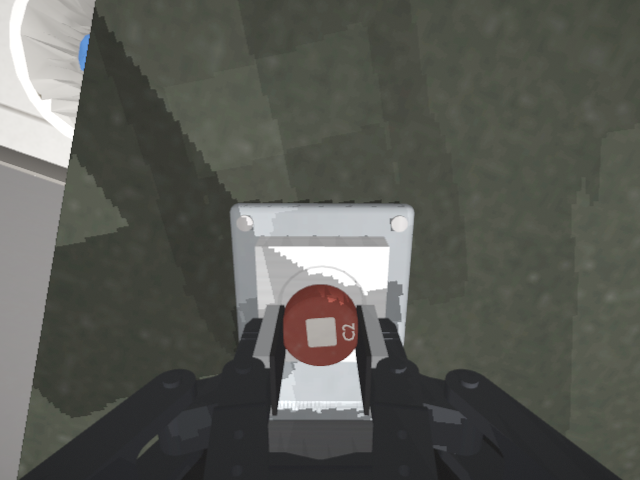

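>>> {"method": "carry_out", "body": {"increments": [[[0,0.002,0.01,0,0,0],[0,0.002,0.018,0,0,0],[0,0.002,0.018,0,0,0],[0,0.002,0.018,0,0,0]]]}}

```text
clock: 8.53
eef_pos: [534.5, 66.6, 13.2]
tcp_rot: [-3.141, -0.001, 2.969]
contact_force: [0.2, -1.0, -0.3]
opening: 0.324
```

Run:
```python
from h import *
for i in range(6):
    o=spec_nest("pics/w12.png")
    if i%2:print({k:o.get(k) for k in ("p","ztop","spec","enc","nest","block")})
print(sense()["contact_force"],sense()["clock"])
```

```text
{'p': array([534.73409799,  66.63645578,  13.41912872]), 'ztop': np.float64(39.832844138978224), 'spec': array([532.90049482,  65.37491952]), 'enc': ((532.9107666015625, 65.15599822998047), 15.237041473388672), 'nest': ((529.6492309570312, 66.0352783203125), 16.651264190673828), 'block': ((533.4893188476562, 65.33982849121094), (54.296905517578125, 55.323524475097656), 79.67710876464844)}
{'p': array([534.85381022,  66.65070187,  13.54261833]), 'ztop': np.float64(40.02628040094732), 'spec': array([533.06297732,  65.35014307]), 'enc': ((532.9732666015625, 65.11962890625), 15.20300579071045), 'nest': ((529.451171875, 66.1425552368164), 16.61046600341797), 'block': ((533.541259765625, 65.3236083984375), (54.32175064086914, 55.230403900146484), 79.70335388183594)}
{'p': array([534.88035121,  66.64355018,  13.61165031]), 'ztop': np.float64(40.10277646039341), 'spec': array([533.10027188,  65.37873942]), 'enc': ((533.1035766601562, 65.123779296875), 15.237472534179688), 'nest': ((529.7900390625, 65.90242004394531), 16.88517189025879), 'block': ((533.5570068359375, 65.38566589355469), (54.19740295410156, 55.7548828125), 79.85389709472656)}
[-0.01157593 -0.20354559  0.12999043] 8.8333
```

View pics/w12.png

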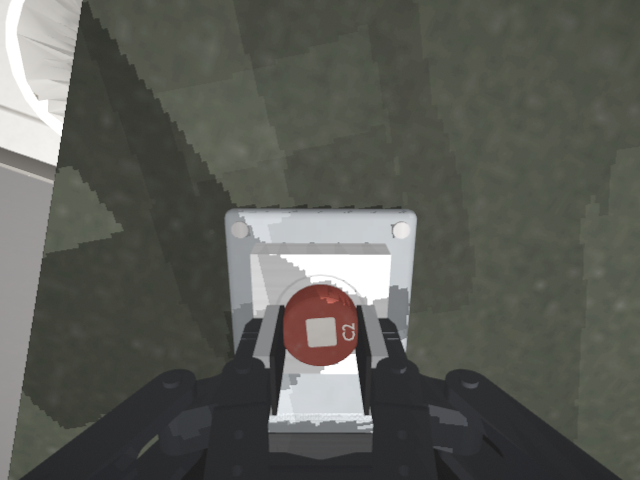

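>>> {"method": "carry_out", "body": {"increments": [[[-0.001,0,0.004,0,0,0],[-0.001,0,0.008,0,0,0],[-0.001,0,0.008,0,0,0],[-0.001,0,0.008,0,0,0]]]}}

```text
clock: 9.17
eef_pos: [535.5, 66.6, 10.7]
tcp_rot: [3.141, 0.0, 2.969]
contact_force: [-1.3, -0.7, 4.7]
opening: 0.326
```

Run:
```python
from h import *
for i in range(6):
    o=spec_nest("pics/w13.png")
    if i%2:print({k:o.get(k) for k in ("p","ztop","spec","enc","block")},sense()["contact_force"])
```

```text
{'p': array([535.46411827,  66.60751774,  10.657816  ]), 'ztop': np.float64(37.17441724071985), 'spec': array([533.72370232,  65.37715127]), 'enc': ((533.5860595703125, 65.2749252319336), 15.256387710571289), 'block': ((533.5491333007812, 65.3912124633789), (54.35310363769531, 55.28224563598633), 79.77003479003906)} [-1.28156579 -0.03754552  5.55288047]
{'p': array([535.47898288,  66.58639473,  10.65870794]), 'ztop': np.float64(37.18555605172006), 'spec': array([533.77084431,  65.3714776 ]), 'enc': ((533.6815795898438, 65.17510223388672), 15.264106750488281), 'block': ((533.5601806640625, 65.40406799316406), (54.250545501708984, 55.43734359741211), 80.03535461425781)} [-1.19461969  0.7859702   4.58237356]
{'p': array([535.47481053,  66.57763111,  10.64576664]), 'ztop': np.float64(37.20986710903311), 'spec': array([533.74449699,  65.25233621]), 'enc': ((533.7133178710938, 65.00597381591797), 15.189595222473145), 'block': ((533.7463989257812, 65.29088592529297), (54.234867095947266, 55.67604446411133), 79.73793029785156)} [-0.51282114  0.27979473  5.80413392]
```

>>> {"method": "carry_out", "body": {"increments": [[[0,0,0,0,0,0],[0,0,0,0,0,0],[0,0,0,0,0,0],[0,0,0,0,0,0]]], "hand": 0.4}}

```text
clock: 9.8
eef_pos: [535.1, 66.6, 10.2]
tcp_rot: [-3.142, -0.0, 2.969]
contact_force: [0.4, -0.4, 0.8]
opening: 0.6
```

Run:
```python
from h import *
for i in range(4):
    o=spec_nest("pics/w14.png")
    if i%2:print({k:o.get(k) for k in ("p","ztop","spec","enc","rad","plane","block")},sense()["contact_force"],sense()["opening"])
```

```text
{'p': array([535.12314969,  66.57666132,  10.21004958]), 'ztop': np.float64(36.44474501903665), 'spec': array([533.77369199,  65.32234497]), 'enc': ((533.579345703125, 65.52193450927734), 15.206365585327148), 'rad': np.float64(14.7739475378005), 'plane': array([ 0.003, -0.   ]), 'block': ((533.451171875, 65.40191650390625), (54.34797668457031, 55.374114990234375), 80.19364166259766)} [-0.62550132  0.26357916 -0.72699058] 0.5975304524807032
{'p': array([535.21025426,  66.59994028,  10.28390517]), 'ztop': np.float64(36.43007260803946), 'spec': array([533.7449422 ,  65.34505312]), 'enc': ((533.722412109375, 65.4399185180664), 15.089546203613281), 'rad': np.float64(14.815110779005405), 'plane': array([ 0.004, -0.002]), 'block': ((533.621826171875, 65.37129211425781), (54.265953063964844, 55.334510803222656), 80.10723114013672)} [-0.32042919  1.03124323  0.49142043] 0.5999856613831575
```

View pics/w14.png

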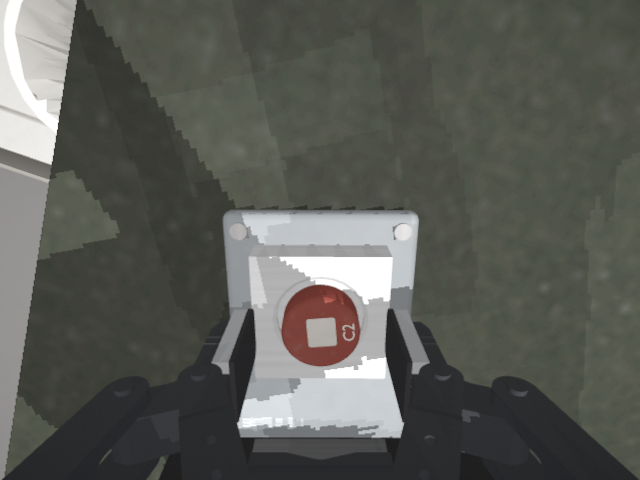

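>>> {"method": "carry_out", "body": {"increments": [[[0,0,-0.05,0,0,0],[0,0,-0.15,0,0,0],[0,0,-0.25,0,0,0],[-0.06,0,-0.3,0,0,0],[-0.14,0,-0.3,0,0,0]]]}}

```text
clock: 10.42
eef_pos: [592.2, 57.5, 135.8]
tcp_rot: [3.14, 0.006, 2.97]
contact_force: [1.8, 0.5, -0.5]
opening: 0.599
```

>>> {"method": "carry_out", "body": {"increments": [[[-0.07,-0.01,0,0,0,0],[-0.07,-0.01,0,0,0,0],[-0.07,-0.01,0,0,0,0]]]}}

```text
clock: 10.67
eef_pos: [617.9, 47.8, 130.1]
tcp_rot: [-3.142, 0.0, 2.968]
contact_force: [-0.3, 0.4, -0.3]
opening: 0.597
```

```bash
cat >> h.py <<'E'
def tab(show=None,c=(631,49),name="wrist"):
    f=optics.grab_frame(name); p,R=tool(); W=cloud(f); hsv=cv2.cvtColor(f["img"],cv2.COLOR_RGB2HSV)
    m=(hsv[...,0]>=3)&(hsv[...,0]<=20)&(hsv[...,1]>130)&(W[...,2]>70)&(W[...,2]<105)&(np.hypot(W[...,0]-c[0],W[...,1]-c[1])<70)
    q=W[m]; zt=np.percentile(q[:,2],97) if len(q) else np.nan
    t=q[q[:,2]>zt-3]
    if show: cv2.imwrite(show,f["img"][:,:,::-1])
    return p,len(q),zt,(cv2.minAreaRect(t[:,:2].astype(np.float32)) if len(t) else None)
E
python3 - <<'E'
from h import *
for i in range(3): print(tab("pics/w15.png"))
print(tab(name="side")); print(sense()["tcp_rot"],sense()["clock"])
E
```

```text
(array([616.48691762,  48.05493676, 129.6668924 ]), 1080, np.float64(99.52746442745558), ((629.5181274414062, 48.410064697265625), (9.501683235168457, 23.880611419677734), 80.02098846435547))
(array([615.91481467,  48.23884315, 129.60059067]), 1095, np.float64(99.49174272834097), ((629.5241088867188, 48.41997146606445), (9.53974723815918, 24.010610580444336), 80.06072235107422))
(array([615.76309079,  48.33703824, 129.67670513]), 1081, np.float64(99.49210242541344), ((629.595947265625, 48.45123291015625), (9.490635871887207, 24.386764526367188), 80.06180572509766))
(array([615.88141417,  48.41471934, 129.86709832]), 127, np.float64(98.73133125229882), ((630.3201904296875, 54.60954284667969), (10.40903091430664, 19.65798568725586), 71.82411193847656))
[-3.14128376e+00 -1.59257274e-03  2.96912983e+00] 10.8667
```

View pics/w15.png

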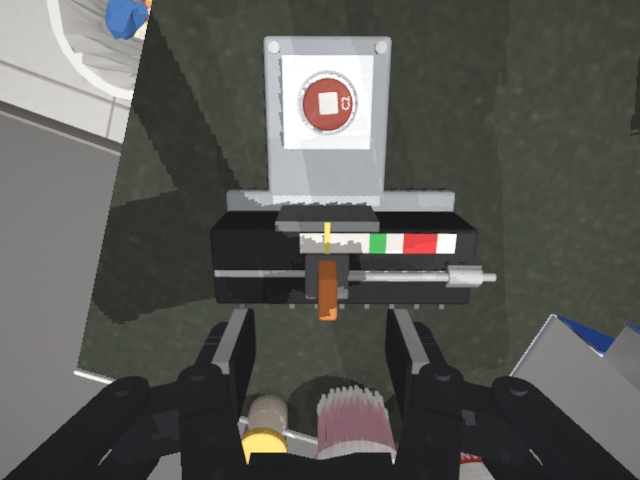

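Run:
```python
from h import *
f=optics.grab_frame("wrist"); W=cloud(f); u=np.array([.985,-.172]); v=np.array([.172,.985])
d=W[...,:2]-np.array([629.6,48.4]); X=d@u; Y=d@v
for (a,b) in [(70,90),(90,110),(110,140)]:
    m=(W[...,2]>a)&(W[...,2]<b)&(np.abs(X)<150)&(np.abs(Y)<150); print(a,b,m.sum(),[ (X[m].min().round(),X[m].max().round(),Y[m].min().round(),Y[m].max().round()) if m.any() else None])
m=(W[...,2]>70)&(W[...,2]<150)&(X>15)&(np.abs(X)<150)&(np.abs(Y)<150); print(m.sum(), X[m].min() if m.any() else None)
plan([629.9,49.9,61],2.969)
```

```text
70 90 1868 [(np.float64(-14.0), np.float64(150.0), np.float64(-123.0), np.float64(148.0))]
90 110 1018 [(np.float64(-12.0), np.float64(131.0), np.float64(-5.0), np.float64(107.0))]
110 140 0 [None]
1655 114.29295673863189
shift [-0.0336  0.0095  0.1725] turn [-0.0003 -0.0012  0.0003]
```

>>> {"method": "carry_out", "body": {"increments": [[[-0.034,0.01,0,0,0,0],[-0.034,0.01,0.06,0,0,0],[-0.034,0.01,0.12,0,0,0],[-0.034,0.01,0.172,0,0,0],[-0.034,0.01,0.172,0,0,0]]]}}

```text
clock: 11.33
eef_pos: [627.8, 49.9, 57.6]
tcp_rot: [-3.14, -0.007, 2.969]
contact_force: [-1.4, 0.5, -0.1]
opening: 0.598
```

Run:
```python
from h import *
for i in range(3): f=optics.grab_frame("wrist")
W=cloud(f); p,R=tool(); T=(W-p)@R
m=(np.abs(T[...,0])<14)&(np.abs(T[...,1])<45)&(T[...,2]>-50)&(T[...,2]<10)&(np.abs(T[...,1])>20); q=T[m]
for s in (-1,1):
    a=q[q[:,1]*s>0]; z=np.percentile(a[:,2],98); b=a[a[:,2]>z-10]; print(s,z+0,"world",p[2]-z,np.percentile(b[:,1],[3,97]),np.percentile(b[:,0],[3,97]))
cv2.imwrite("pics/w16.png",f["img"][:,:,::-1])
r_=tab(); print(r_); print("tab in tool",R.T@(np.array([*r_[3][0],98])-p)); print(sense()["contact_force"])
f=optics.grab_frame("side"); cv2.imwrite("pics/s16.png",cv2.resize(f["img"][160:280,200:360],(800,600),interpolation=cv2.INTER_CUBIC)[:,:,::-1])
```

```text
-1 2.2172451447486368 world 60.15339241933535 [-44.23777368 -20.58300766] [-12.30906146  13.39135373]
1 2.179669250196542 world 60.190968313887446 [20.54717632 44.25941455] [-11.58304425  13.33180064]
(array([632.12150144,  50.01946036,  62.98046753]), 2418, np.float64(99.35664893215713), ((629.5498046875, 48.20061492919922), (9.823746681213379, 24.567575454711914), 79.91072082519531))
tab in tool [  1.62283256  -2.11772538 -35.63018922]
[-0.66933152 -0.53392971 -0.14277565]
```

View pics/w16.png

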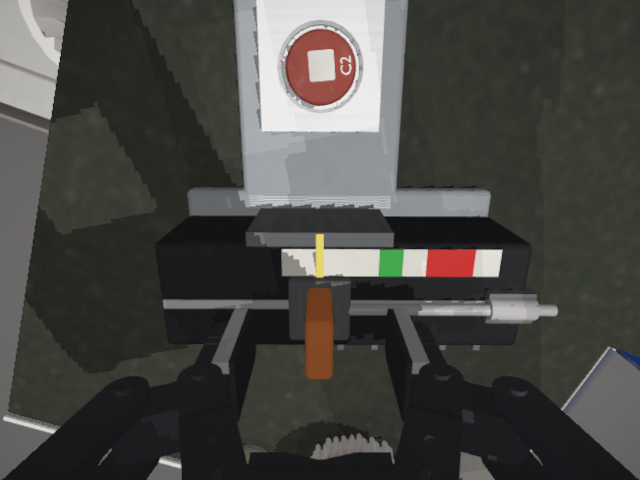

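View pics/s16.png

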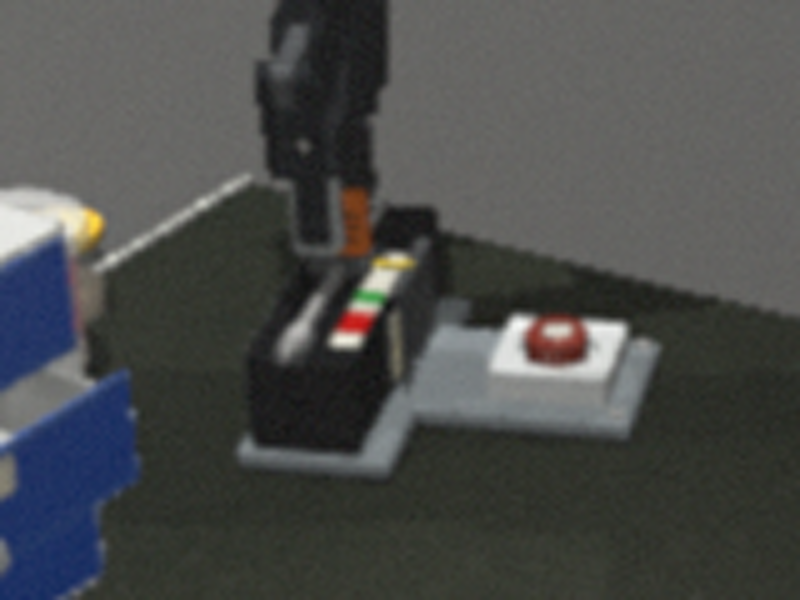

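>>> {"method": "carry_out", "body": {"increments": [[[0,0,0,0,0,0],[0,0,0,0,0,0],[0,0,0,0,0,0],[0,0,0,0,0,0],[0,0,0,0,0,0]]], "hand": 1, "squeeze": 60}}

```text
clock: 12.0
eef_pos: [631.6, 49.5, 62.3]
tcp_rot: [-3.141, 0.001, 2.969]
contact_force: [-1.5, -1.8, 5.7]
opening: 0.1
```

>>> {"method": "carry_out", "body": {"increments": [[[0,0,0,0,0,0],[0,0,0,0,0,0]]]}}

```text
clock: 12.17
eef_pos: [631.6, 49.4, 62.4]
tcp_rot: [-3.141, 0.001, 2.969]
contact_force: [-1.4, -2.2, 5.8]
opening: 0.101
```

Run:
```python
from h import *
for i in range(2): f=optics.grab_frame("wrist")
cv2.imwrite("pics/w17.png",f["img"][:,:,::-1]); print(sense()["contact_force"],sense()["opening"],tool()[0],tab())
f=optics.grab_frame("side"); cv2.imwrite("pics/s17.png",cv2.resize(f["img"][160:280,200:360],(800,600),interpolation=cv2.INTER_CUBIC)[:,:,::-1])
```

```text
[-1.02826591 -2.10964748  5.64790075] 0.09915477533495899 [631.63008414  49.41349118  62.3297915 ] (array([631.6474012 ,  49.38286861,  62.34063574]), 2336, np.float64(99.74489272263786), ((629.7427978515625, 48.02793502807617), (9.704229354858398, 24.332515716552734), 79.63257598876953))
```

View pics/w17.png

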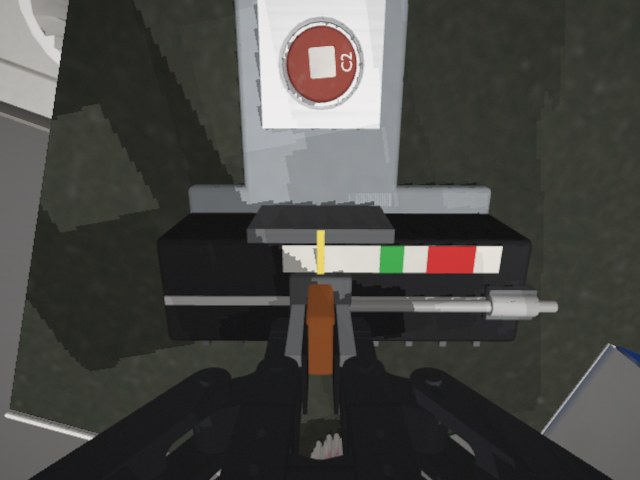

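View pics/s17.png

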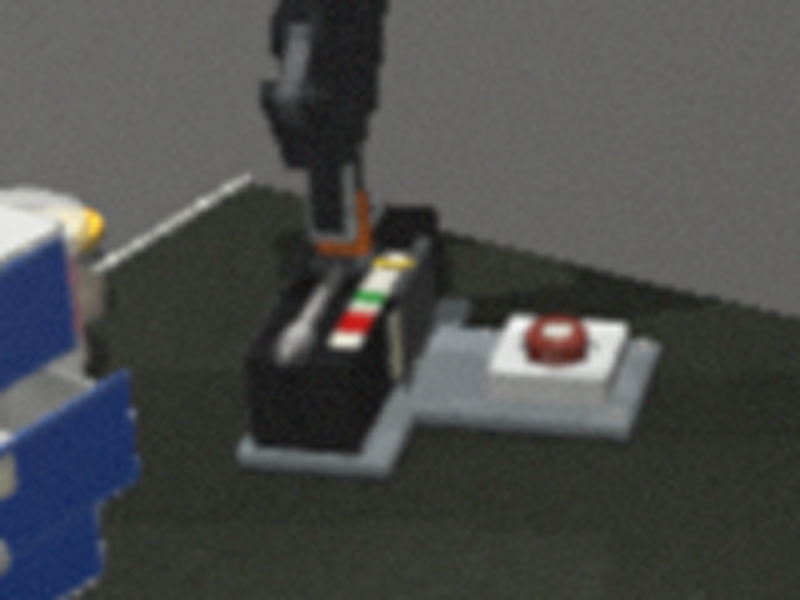

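>>> {"method": "carry_out", "body": {"increments": [[[0,0.01,0,0,0,0],[0,0.02,0,0,0,0],[0,0.032,0,0,0,0],[0,0.044,0,0,0,0],[0,0.055,0,0,0,0]]]}}

```text
clock: 12.78
eef_pos: [635.4, 70.7, 62.3]
tcp_rot: [-3.14, 0.001, 2.969]
contact_force: [-1.7, -6.3, 6.7]
opening: 0.096
```

Run:
```python
from h import *
for i in range(4): print(tab("pics/w18.png",c=(633,65)),sense()["contact_force"],sense()["opening"])
```

```text
(array([635.527393  ,  71.42281035,  62.348754  ]), 2333, np.float64(99.6687893913109), ((633.3248291015625, 69.23622131347656), (9.780298233032227, 24.55895233154297), 78.55633544921875)) [-2.18190391 -3.86400965  6.75285713] 0.09526824622413327
(array([635.4590026 ,  71.08420546,  62.31611483]), 2331, np.float64(99.5998402663429), ((633.5591430664062, 70.28482818603516), (9.739581108093262, 24.764310836791992), 81.16947937011719)) [-2.43662585 -5.07507732  5.72696133] 0.102812801322513
(array([635.4575702 ,  70.85928337,  62.35357976]), 2334, np.float64(99.63017946527593), ((633.4992065429688, 69.92572021484375), (9.728302955627441, 24.70989418029785), 80.88082122802734)) [-0.89625728 -5.88518891  5.68176698] 0.09947016833825253
(array([635.39814448,  70.73522048,  62.35692383]), 2332, np.float64(99.69297395988418), ((633.446533203125, 69.80256652832031), (9.768942832946777, 24.49319839477539), 81.53055572509766)) [-1.55981059 -5.48759752  5.90513121] 0.09605624656223678
```

View pics/w18.png

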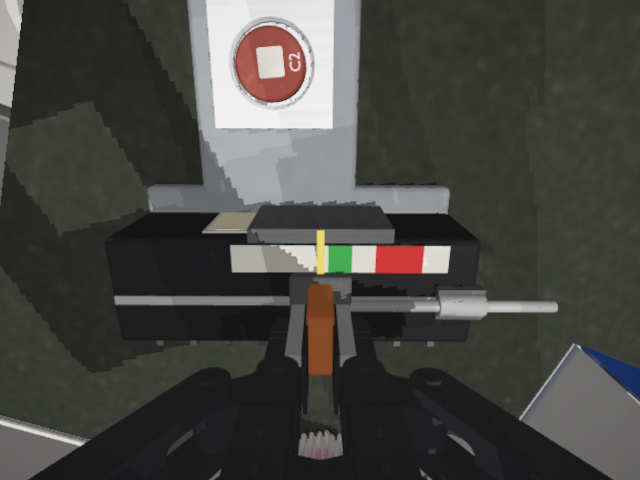

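>>> {"method": "carry_out", "body": {"increments": [[[0,0.005,0,0,0,0],[0,0.01,0,0,0,0],[0,0.016,0,0,0,0],[0,0.021,0,0,0,0],[0,0.021,0,0,0,0]]]}}

```text
clock: 13.4
eef_pos: [636.9, 78.9, 62.3]
tcp_rot: [-3.14, 0.001, 2.969]
contact_force: [-1.0, -5.4, 6.2]
opening: 0.101
```

>>> {"method": "carry_out", "body": {"increments": [[[0,0,0,0,0,0],[0,0,0,0,0,0],[0,0,0,0,0,0],[0,0,0,0,0,0],[0,0,0,0,0,0]]]}}

```text
clock: 13.82
eef_pos: [636.8, 78.6, 62.4]
tcp_rot: [-3.14, 0.001, 2.969]
contact_force: [-1.1, -6.6, 6.1]
opening: 0.102
```

>>> {"method": "carry_out", "body": {"increments": [[[0,0,0,0,0,0],[0,0,0,0,0,0],[0,0,0,0,0,0],[0,0,0,0,0,0],[0,0,0,0,0,0]]]}}

```text
clock: 14.23
eef_pos: [636.8, 78.6, 62.3]
tcp_rot: [-3.14, 0.001, 2.969]
contact_force: [-2.5, -5.2, 6.6]
opening: 0.101
```

>>> {"method": "carry_out", "body": {"increments": [[[0,0,0,0,0,0],[0,0,0,0,0,0],[0,0,0,0,0,0],[0,0,0,0,0,0],[0,0,0,0,0,0]]]}}

```text
clock: 14.65
eef_pos: [636.8, 78.6, 62.3]
tcp_rot: [-3.14, 0.001, 2.969]
contact_force: [-1.5, -6.4, 6.4]
opening: 0.101
```

Run:
```python
from h import *
for i in range(3): print(tab("pics/w19.png",c=(633,70)),sense()["contact_force"],sense()["opening"],sense()["qvel"].round(4))
f=optics.grab_frame("side"); cv2.imwrite("pics/s19.png",cv2.resize(f["img"][160:370,200:480],(800,600),interpolation=cv2.INTER_CUBIC)[:,:,::-1])
f=optics.grab_frame("wrist"); W=cloud(f)
print(red(f,(533.5,65.4),25,30))
```

```text
(array([636.8380005 ,  78.6090439 ,  62.36867603]), 2340, np.float64(99.64591164475615), ((634.9905395507812, 77.3960189819336), (9.733640670776367, 24.542449951171875), 80.59503936767578)) [-2.30390323 -6.39456274  5.69789016] 0.09722034780103458 [ 0.0003 -0.0003 -0.0009  0.0001 -0.0001 -0.0012]
(array([636.85029575,  78.58988945,  62.3846182 ]), 2342, np.float64(99.6624346859801), ((634.7720947265625, 77.44258117675781), (9.736837387084961, 24.28477668762207), 80.65339660644531)) [-1.56588248 -6.38552771  5.30476291] 0.10041858243349104 [-0.0001  0.0014 -0.002  -0.0009  0.0006  0.0011]
(array([636.82175221,  78.62103587,  62.34525376]), 2342, np.float64(99.58982730231178), ((634.7487182617188, 77.22686767578125), (9.75298023223877, 24.528390884399414), 79.24929809570312)) [-1.72943786 -6.3299478   5.63622982] 0.10061712364406235 [ 0.0018  0.0003 -0.0004 -0.0012 -0.0022  0.0008]
(array([534.15875244,  65.41259003]), 15.108136177062988, array([534.05241555,  65.61024374,  36.14702656]), np.float64(36.70423838132255), 4242)
```

View pics/w19.png

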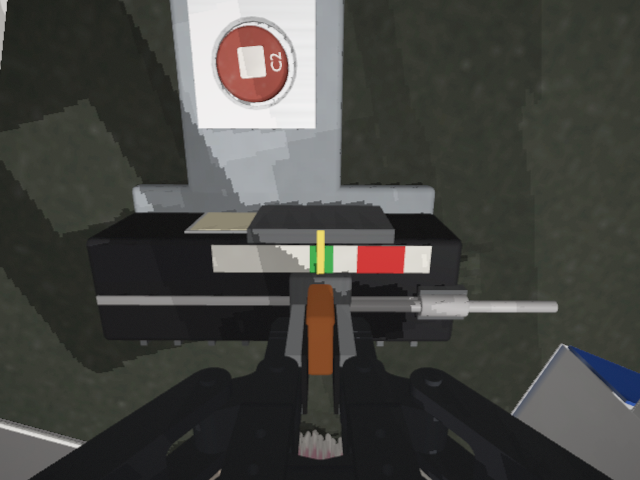

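View pics/s19.png

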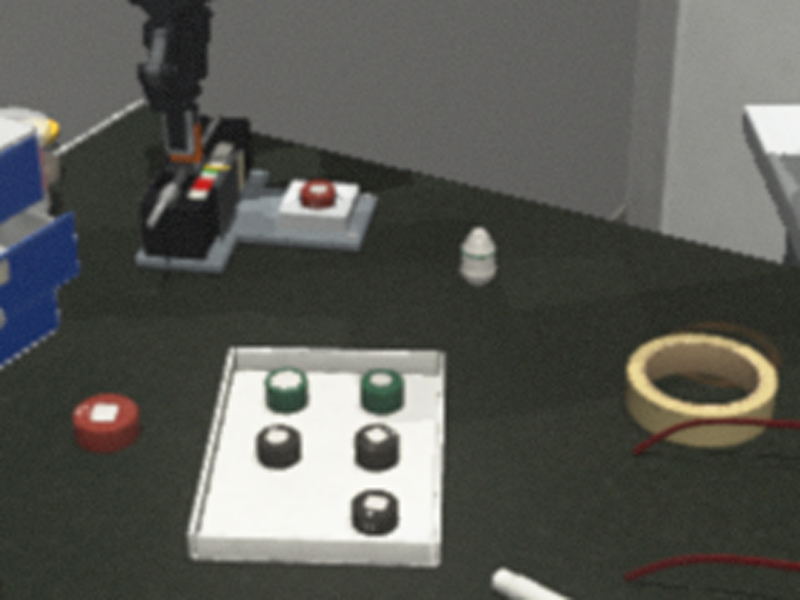

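```bash
python3 -c "
from rig import r,sense
print(sense()['clock']); print(r.sign_off())"
```

```text
14.9
the job is handed in; nothing more can be done
None
```

The red specimen is seated in the nest, and the shutter is being held at half travel. I handed the job in at 14.9 s without letting go of the tab.

**Specimen:** My last check put it about 0.5 mm from the nest centre. Its top read about 36.5 mm, against 35 mm nominal, but this camera reads roughly 1.5 mm high everywhere. Right after release it lay flat, with a surface slope below 0.005. I released it with the shutter closed, and the fingers have not touched it since.

**Shutter:** The tab moved about 29.5 mm. The yellow pointer sits in the middle of the green band and never went past it. The arm feels about 6.5 N of spring force, and the joint speeds are practically zero. The grip is 60 N.

**Rest of the bench:** In the last side picture the five other specimens, the objective and the tape roll lie where they started. The jar was mostly out of that picture's view, but the arm never came near it.

**Checks that disagreed:**
- **Fingertip reach:** `r.tip_reach` says the tips stand 22 mm ahead of the TCP. All three cameras showed them about 20 mm behind it, so I worked from the camera heights.
- **Specimen position:** The side and wrist cameras differed by about 4 mm on where the specimen lay in the tray. I used the wrist camera, and the grasp confirmed it.
- **Tray direction:** The tray's long side runs along the robot's y axis, not x as the text says. This had no effect on the job.

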